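# Pack ladder rungs in the cradle and lock them with the post stack

### The arm

A 6-joint arm with a two-finger parallel gripper is mounted at the origin on the work surface. World frame = base frame: x ahead of the robot, y to its left, z up, the work surface at z = 0. Lengths are in m, angles in rad, forces in N, time in s.
With the tool pointing down it reaches from about 0.35 to 1 m from the base axis. Payload 7.1 kg.
Tool frame: the origin (TCP) lies midway between the tips of the shut fingers; the grasp point (between the pads) lies 19 mm behind it (pinch_z is the distance from the TCP to the grasp point, in m); z points along the fingers, y is the direction in which the jaws open and shut (so a half turn about z gives the same grasp; the last joint's range is limited). The gripper opens to 85 mm and grips with 20 to 120 N. Pads are 22 mm wide; open, the fingers measure 114 mm over their backs; the gripper's body (76 mm by 85 mm) begins 54 mm behind the grasp point. The pads swing forward as they close: fully open they stand 13 mm farther back than shut.
Start: joints at [1.228, 0.423, 1.63, -0, 1.089, -0.019], TCP at [0.199, 0.593, 0.231] pointing down, gripper open.
Joint ranges: [-3, 3], [-0.9, 2.11], [0.09, 2.58], [-1.31, 4.45], [0.11, 2.69], [-2.54, 2.54]. Speed limits (rad/s): [2.39, 2.39, 3.01, 3.14, 3.14, 3.14].

### API

Orientations are given as a unit quaternion [x, y, z, w].
In Python, from station import * gives the robot as it stands.
- The arm moves only by the tool step_arm, never from a script. Its argument "moves" is text: rows parted by semicolons, each of 7 numbers parted by spaces: the shift along the tool's x, y, z in mm, then the turn, a rotation vector about the tool's x, y, z in rad, then the gripper's target within -1 to 1 (fully open at 1, half-way at 0, shut at -1). A call has exactly 5 rows; each row is the pose to reach, as a shift and turn from the pose commanded when the call began, along the tool's axes at that moment; what a row does not reach only later rows make up. A row lasts 1/8 s, in which the tool goes at most 62.5 mm and 10.7 degrees, less where a joint would pass 70% of its speed; a pose out of reach is approached as far as the arm can. A call with a gripper value outside its range is refused whole. The fingers move at their own pace and stop on an object; "force" is the grip in N (left out, the last holds). Time passes only in rows, so rows that repeat a pose let the fingers close, or fill a call up. It gives the time, the measured TCP pose, the force and the opening at its end, in the units of the state.
- get_state(): the state, without advancing time (a new reading comes with each control period).
- camera(name): name is "scene" or "top"; returns a dict with "frame" (480x640x3 uint8, red, green, blue), "depth" (480x640 float32, m along the optical axis (not along the pixel's ray), 0 where there is no reading), "mtx" (3x3 intrinsics, pixels), "R" (3x3) and "t" (3): a world point X has camera coordinates R X + t. Camera axes: x right, y down, z forward; pixel columns grow to the right and rows downward; lengths in m; the calibration is good to about 2 mm. A picture is of the moment at which its call begins.
- job_done(): hands the job in, once; it reports no verdict.
The state is a dict: "clock": time; "q": joint angles; "qvel": joint speeds; "effort": joint torques, N m; "position": TCP position; "orientation": TCP orientation; "wrist_force": force on the tool from outside, world axes, zero at the start; "moment": the same for the moment, N m; "opening": opening from 0.0 (shut) to 1.0 (fully open).
Only numpy, scipy, OpenCV 4.12 (cv2) and the standard library are available. Lean on these libraries where they do the work, as an engineer would, in place of code of your own. Each camera call takes 0.05 s, during which the arm holds its last target.

### The job

Pack the rung kit: lay every wooden rung on the table down into a notch of the cradle, the long ones in the long row and the short ones in the short row, one to a notch. Then lock them in by stacking on the post, in this order, the keeper board (resting flat on the two centre walls, its length along the rows), the sleeve, the flat ring and last the cap, each fully down on the one below. Leave the tape, screwdriver, glue bottle and mug where they are.

Things in the scene. Friction and masses are not known exactly. Their poses are not given: they have to be found in the camera images.
- cradle: Fixed pale wooden cradle, base 200 x 275 x 12 mm: a long row and a short row of three notches, side by side, a post between. Origin on the table under the post axis; x along the rows (notch to notch), y towards the long row, z up. Place varies, turned up to 15 degrees. Two centre walls, 6 mm thick at y = +-13 mm, tops 54 mm up; outer walls 44 mm high. Rungs have 8 mm end play between walls.
- long_row (a point): Middle notch of the long row: where the centre of a seated rung lies, 39 mm above the table; axes as the cradle's. The other two notches are 52 mm either way along x. A rung lies along y across two rails, 8 mm thick, 80 mm apart, open between. Notch floor 28 mm up, 26 mm wide; teeth 21 mm high, their upper 13 mm sloped 45 degrees.
- short_row (a point): Middle notch of the short row: where the centre of a seated rung lies, 39 mm above the table; axes as the cradle's. The other two notches are 52 mm either way along x. A rung lies along y across two rails, 8 mm thick, 54 mm apart, open between; notches and teeth as in the long row.
- post_seat (a point): On the post axis at the level of the tops of the centre walls (54 mm above the table), where the underside of the keeper board comes to rest; axes as the cradle's.
- post_top (a point): Tip of the post, 118 mm above the table. The post is 16 mm in diameter, its last 5 mm tapered.
- long1: Long rung: plain pale wooden bar 115 x 22 x 22 mm, lying on the table (or absent). Origin at its centre, x along its length; all four sides alike.
- long2: Long rung: plain pale wooden bar 115 x 22 x 22 mm, lying on the table (or absent). Origin at its centre, x along its length; all four sides alike.
- long3: Long rung: plain pale wooden bar 115 x 22 x 22 mm, lying on the table (or absent). Origin at its centre, x along its length; all four sides alike.
- short1: Short rung: plain pale wooden bar 80 x 22 x 22 mm, lying on the table (or absent). Origin at its centre, x along its length; all four sides alike.
- short2: Short rung: plain pale wooden bar 80 x 22 x 22 mm, lying on the table (or absent). Origin at its centre, x along its length; all four sides alike.
- short3: Short rung: plain pale wooden bar 80 x 22 x 22 mm, lying on the table (or absent). Origin at its centre, x along its length; all four sides alike.
- keeper: Keeper board: plywood, 150 x 56 x 14 mm, with a 21 mm hole in its middle, lying flat; goes on the post with its length along the rows, lapping the inner ends of the rungs of both rows. Origin at its centre (in the hole, mid thickness), x along its length, z through its thickness; both faces alike.
- sleeve: Sleeve: thick wooden tube, 40 mm across, 24 mm high, 21 mm bore, standing on end. Origin at its centre; z along the bore; both ends alike.
- ring: Flat wooden ring, 58 mm across, 14 mm thick, 21 mm bore, lying flat. Origin at its centre; z along the bore; both faces alike.
- cap: Cap: turned wooden knob 46 mm across and 38 mm high, top bevelled and closed, with a 21 mm hole 18 mm deep in its underside. Origin at the centre of its underside, z up.
- tape: Bystander: roll of brown tape 90 mm across, 24 mm high; origin under its centre.
- screwdriver: Bystander: screwdriver 170 mm long lying on the table.
- glue: Bystander: white glue bottle 52 mm across, 130 mm high; origin under its centre.
- mug: Bystander: white mug 80 mm across, 90 mm high; origin under its centre.
Not all that is in view belongs to the job. Leave any green or red look-alike of the short2 alone.

How it is judged:
On the way, in this order (a step that is already met when the one before it is completed fails the run):
1. every rung on the table lies down in a notch of the row for its length (x of long1 in the frame of long_row between -0.066 and 0.066 m and y of long1 in the frame of long_row between -0.01 and 0.01 m and z of long1 in the frame of long_row between -0.006 and 0.006 m and angle between the x axis of each of long1, long2, long3 and the y axis of long_row, either way round below 0.2 rad and linear speed of each of long1, long2, long3, short1, short2, short3 below 0.05 m/s and x of long2 in the frame of long_row between -0.066 and 0.066 m and y of long2 in the frame of long_row between -0.01 and 0.01 m and z of long2 in the frame of long_row between -0.006 and 0.006 m and x of long3 in the frame of long_row between -0.066 and 0.066 m and y of long3 in the frame of long_row between -0.01 and 0.01 m and z of long3 in the frame of long_row between -0.006 and 0.006 m and x of short1 in the frame of short_row between -0.066 and 0.066 m and y of short1 in the frame of short_row between -0.01 and 0.01 m and z of short1 in the frame of short_row between -0.006 and 0.006 m and angle between the x axis of each of short1, short2, short3 and the y axis of short_row, either way round below 0.2 rad and x of short2 in the frame of short_row between -0.066 and 0.066 m and y of short2 in the frame of short_row between -0.01 and 0.01 m and z of short2 in the frame of short_row between -0.006 and 0.006 m and x of short3 in the frame of short_row between -0.066 and 0.066 m and y of short3 in the frame of short_row between -0.01 and 0.01 m and z of short3 in the frame of short_row between -0.006 and 0.006 m), for 0.2 s.
2. the keeper board is flat on the two centre walls, post through its hole, along the walls (z of keeper in the frame of post_seat between 0.003 and 0.011 m and horizontal distance between keeper and post_seat below 0.005 m and (angle between keeper's own z axis and vertical below 0.1 rad or angle between keeper's own z axis and vertical above 3.04 rad) and linear speed of keeper below 0.05 m/s and angle between the x axis of keeper and the x axis of post_seat, either way round below 0.2 rad), for 0.2 s.
3. the sleeve stands on the keeper board, over the post (z of sleeve in the frame of post_seat between 0.022 and 0.03 m and horizontal distance between sleeve and post_seat below 0.005 m and (angle between sleeve's own z axis and vertical below 0.1 rad or angle between sleeve's own z axis and vertical above 3.04 rad) and linear speed of sleeve below 0.05 m/s), for 0.2 s.
4. the flat ring lies on the sleeve, over the post (z of ring in the frame of post_seat between 0.041 and 0.049 m and horizontal distance between ring and post_seat below 0.005 m and (angle between ring's own z axis and vertical below 0.1 rad or angle between ring's own z axis and vertical above 3.04 rad) and linear speed of ring below 0.05 m/s), for 0.2 s.
5. the cap sits on the ring, over the end of the post (z of cap in the frame of post_seat between 0.048 and 0.056 m and horizontal distance between cap and post_seat below 0.005 m and angle between cap's own z axis and vertical below 0.1 rad and linear speed of cap below 0.05 m/s), for 0.2 s.
At the end, for the whole second after the job is handed in: Every rung rests in a notch of its own row (6 mm in height, 10 mm in y, 0.2 rad); keeper board, sleeve, ring and cap rest on the post in this order (4 mm in height, 5 mm off the post axis, 0.1 rad of level), the board within 0.2 rad of the rows (all of step 1 and all of step 2 and all of step 3 and all of step 4 and all of step 5); the robot touches nothing.
It fails at once if the tape is pushed away (more than 40 mm) (distance of tape from where it was at the start of the episode above 0.04 m).
It fails at once if the screwdriver is pushed away (more than 40 mm) (distance of screwdriver from where it was at the start of the episode above 0.04 m).
It fails at once if the glue is pushed away (more than 40 mm) (distance of glue from where it was at the start of the episode above 0.04 m).
It fails at once if the mug is pushed away (more than 40 mm) (distance of mug from where it was at the start of the episode above 0.04 m).
Of long1, long2, long3, short1, short2, short3 only 3 to 5 are there at a start; the rules pass over those that are not, and their reading is None.
At some moment in a run one of long1, long2, long3, short1, short2, short3, keeper, sleeve, ring, cap may be knocked a few centimetres aside while the robot is not near it.
Once in a run the grip may slacken for a moment while it holds something.
It also fails if it takes over 208 s, if anything falls off the work surface, if the arm or the gripper's body presses on something with over 40 N, if the wrist force passes 120 N, or if a joint passes its speed limit or range.

## Working session

There is one attempt and no reset: what is moved stays moved. The work goes in short steps, Python scripts to look and compute and a tool call to move; the robot and the scene stay as the last step left them, time stands still between calls to the robot, and variables do not carry over. Pictures are saved under pics/ and viewed, and the job is handed in when it is done.

Besides the shell and the picture viewer there is one more tool, called after "Request:" as name(argument=value, ...) on one line, values as JSON. step_arm: Moves the arm, as the interface text tells. Its arguments: {"type":"object","properties":{"moves":{"type":"string"},"force":{"type":"number"}},"required":["moves"]}

```bash
ls -la; mkdir -p pics; python3 - <<'E'
from station import *
import cv2,json
print(get_state())
for n in ("scene","top"):
    c=camera(n); cv2.imwrite(f"pics/{n}0.png",c["frame"][:,:,::-1]); print(n,c["mtx"].tolist(),c["R"].tolist(),c["t"].tolist())
E
```

```text
total 12
drwxr-xr-x  3 agent agent 4096 Dec  7 09:31 .
drwxr-xr-x 23 root  root  4096 Dec  7 09:31 ..
drwxr-xr-x  2 agent agent 4096 Dec  7 09:31 pics
{'clock': 0.0, 'q': array([ 1.22800543e+00,  4.23843342e-01,  1.63069538e+00, -3.89597455e-05,
        1.08858039e+00, -1.89994936e-02]), 'qvel': array([-0.00096439, -0.00030372,  0.00084196,  0.0010208 ,  0.00089576,
        0.00075081]), 'effort': array([-4.93847219e-04, -5.57370973e+01, -2.81744403e+01, -2.38020102e-04,
        7.46886595e-03,  1.02765600e-05]), 'position': array([0.1986543 , 0.59201499, 0.23054201]), 'orientation': array([ 1.61180431e-01,  9.86924661e-01, -7.53880224e-04, -1.20342722e-04]), 'wrist_force': array([-0.21778275, -0.06085699, -0.44233793]), 'moment': array([0.0339413 , 0.02208116, 0.0347731 ]), 'opening': 0.9986685176890133}
scene [[595.738968731289, 0.0, 330.6487603790625], [0.0, 595.738968731289, 240.01105876095363], [0.0, 0.0, 1.0]] [[-0.08719955550860675, 0.9961536670952452, 0.008608661440504485], [0.7956312591389004, 0.07484157090921359, -0.6011402820847138], [-0.5994723821829907, -0.045569845254696456, -0.799097148163672]] [0.061604520211418844, -0.3797367133038231, 1.6394203627912036]
top [[587.1550377443441, 0.0, 318.46521363806215], [0.0, 587.1550377443441, 235.9216625348675], [0.0, 0.0, 1.0]] [[-0.0030623452815211317, -0.9999933386639464, -0.00198611910795367], [-0.988198929768371, 0.003330382302961116, -0.1531397523778936], [0.1531453467984685, 0.0014937139787645545, -0.9882025458237427]] [0.017260760117889882, 0.5621542013219859, 1.5024150786219166]
```

View pics/scene0.png

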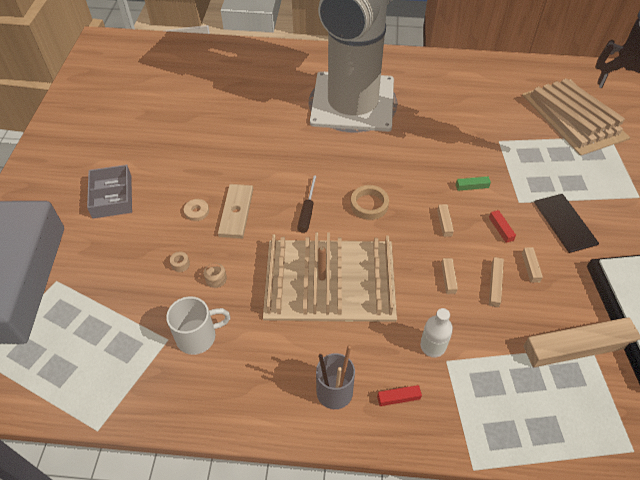

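View pics/top0.png

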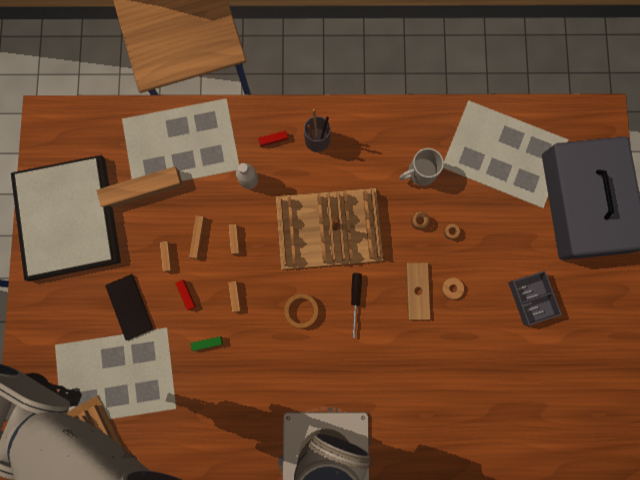

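```bash
cat > h.py <<'E'
from station import *
import numpy as np, cv2
from scipy.spatial.transform import Rotation as Ro
def cloud(n):
    c=camera(n); d=c["depth"]; v,u=np.mgrid[:480,:640]; K=c["mtx"]
    P=np.stack([(u-K[0,2])/K[0,0]*d,(v-K[1,2])/K[1,1]*d,d],-1)
    X=(P-c["t"])@c["R"]
    X[d==0]=np.nan
    return c,X
def ortho(c,X,x0=.15,x1=.95,y0=-.5,y1=.5,s=1000,z=0.0):
    # warp picture onto plane z ; row = x from x1 down, col = y from y1 to y0
    H,W=int((x1-x0)*s),int((y1-y0)*s)
    r,q=np.mgrid[:H,:W]
    P=np.stack([x1-r/s,y1-q/s,np.full(r.shape,z)],-1)@c["R"].T+c["t"]
    mu=(P[...,0]/P[...,2]*c["mtx"][0,0]+c["mtx"][0,2]).astype(np.float32); mv=(P[...,1]/P[...,2]*c["mtx"][1,1]+c["mtx"][1,2]).astype(np.float32)
    return cv2.remap(c["frame"],mu,mv,cv2.INTER_LINEAR)
E
python3 - <<'E'
from h import *
for n in("top","scene"):
    c,X=cloud(n); np.savez(f"/tmp/{n}.npz",X=X,f=c["frame"])
    z=X[...,2]
    t=z[(abs(X[...,0]-.5)<.3)&(abs(X[...,1])<.5)]; print(n,np.nanmedian(t),np.nanpercentile(t,[5,25,75,95]))
    m=((z>.008)&(z<.2)&(X[...,0]>.25)&(X[...,0]<.95)&(abs(X[...,1])<.55)).astype(np.uint8)
    k,l,st,ce=cv2.connectedComponentsWithStats(m)
    for i in range(1,k):
        if st[i,4]<30: continue
        p=X[l==i]; zt=np.nanpercentile(p[:,2],90)
        q=p[p[:,2]>zt-.006][:,:2].astype(np.float32)*1000
        (cx,cy),(w,h),a=cv2.minAreaRect(q)
        print(np.round(ce[i]),st[i,4],"z%.1f"%(zt*1000),"c %.0f %.0f  w %.0f %.0f a%.0f"%(cx,cy,w,h,a),"mean",np.round(q.mean(0)), c["frame"][l==i].mean(0).round())
E
```

```text
top 0.00010016535102936671 [-0.0064803  -0.00276099  0.0041316   0.03232351]
[317. 132.] 676 z118.1 c 838 21  w 46 48 a58 mean [846.  19.] [52. 37. 31.]
[273. 137.] 261 z25.1 c 841 140  w 24 79 a16 mean [841. 140.] [132.  20.  11.]
[424. 166.] 748 z88.9 c 748 -269  w 78 80 a45 mean [ 749. -270.] [99. 87. 75.]
[246. 175.] 427 z127.9 c 726 207  w 23 22 a5 mean [726. 207.] [110.  96.  83.]
[149. 184.] 1326 z42.9 c 707 473  w 51 169 a17 mean [708. 472.] [136.  91.  54.]
[329. 228.] 6198 z44.3 c 590 -12  w 183 255 a5 mean [589. -23.] [122.  83.  49.]
[420. 219.] 210 z37.1 c 609 -256  w 43 41 a0 mean [ 608. -254.] [110.  70.  39.]
[196. 236.] 389 z25.4 c 567 342  w 23 114 a82 mean [568. 342.] [144.  94.  53.]
[452. 231.] 153 z26.6 c 580 -341  w 37 37 a44 mean [ 579. -340.] [128.  82.  46.]
[234. 238.] 263 z24.8 c 560 243  w 79 22 a7 mean [563. 243.] [147.  96.  54.]
[165. 256.] 279 z25.1 c 514 424  w 80 22 a8 mean [514. 424.] [143.  94.  53.]
[418. 291.] 1076 z17.4 c 421 -247  w 148 57 a1 mean [ 420. -246.] [145. 101.  60.]
[131. 309.] 909 z14.6 c 382 517  w 157 77 a22 mean [375. 512.] [32
[... 1611 characters left out ...]
z23.8 c 562 242  w 81 23 a6 mean [564. 243.] [187. 154. 120.]
[496. 282.] 535 z23.7 c 567 342  w 23 115 a82 mean [569. 342.] [187. 154. 120.]
[590. 264.] 40 z29.9 c 510 548  w 3 19 a89 mean [508. 548.] [47. 36. 31.]
[215. 276.] 371 z35.7 c 612 -257  w 40 44 a7 mean [ 618. -253.] [164. 132. 102.]
[193. 324.] 2069 z88.4 c 749 -271  w 80 79 a53 mean [ 750. -271.] [166. 159. 148.]
[437. 334.] 1079 z127.8 c 727 207  w 24 24 a24 mean [728. 206.] [168. 161. 150.]
[569. 344.] 2489 z41.3 c 708 475  w 51 172 a17 mean [710. 471.] [180. 148. 116.]
[335. 379.] 1712 z115.4 c 838 21  w 45 49 a57 mean [845.  20.] [101.  87.  81.]
[399. 395.] 572 z23.5 c 840 141  w 24 80 a15 mean [842. 140.] [177.  60.  55.]
```

```bash
python3 - <<'E'
from h import *
c,X=cloud("scene")
o=ortho(c,X,.46,.74,-.2,.16,2200,.044); print(o.shape); cv2.imwrite("pics/o1.png",o[:,:,::-1])
c,X=cloud("top")
o=ortho(c,X,.46,.74,-.2,.16,2200,.044); cv2.imwrite("pics/o2.png",o[:,:,::-1])
E
```

```text
(615, 792, 3)
```

View pics/o1.png

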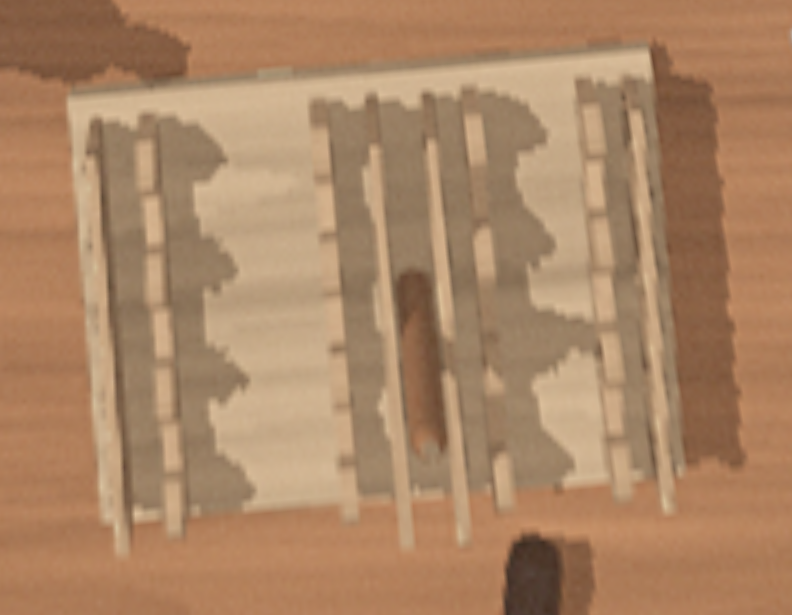

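View pics/o2.png

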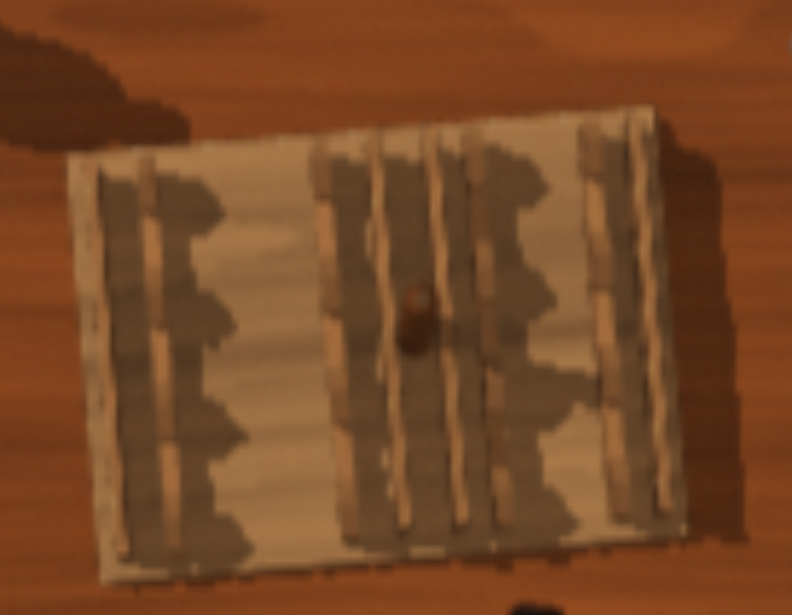

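```bash
python3 - <<'E'
from h import *
for n in("top","scene"):
    c,X=cloud(n); z=X[...,2]; R=(abs(X[...,0]-.59)<.14)&(abs(X[...,1]+.02)<.16)
    p=X[R&(z>.10)]; print(n,"post pts",len(p),p.mean(0).round(4),np.nanmax(p[:,2]))
    p=X[R&(z>.112)]; print(n,"tip",len(p),p.mean(0).round(4))
    # outlines
    m=R&(z>.006)&(z<.017)
    for lo,hi in((.006,.017),(.038,.049),(.046,.06)):
        q=X[R&(z>lo)&(z<hi)][:,:2].astype(np.float32)*1000
        print(lo,len(q),cv2.minAreaRect(q))
    # centre walls: local frame histogram of y for points 46<z<60
    q=X[R&(z>.048)&(z<.062)]
    for a in np.radians([3.5,4,4.5,5,5.5,6,6.5]):
        yl=-np.sin(a)*q[:,0]+np.cos(a)*q[:,1]
        med=np.median(yl); A=yl[yl>med];B=yl[yl<=med]
        print(np.degrees(a).round(1),A.std(),B.std(),A.mean(),B.mean())
    o=ortho(c,X,.54,.64,-.09,.03,6000,.118); cv2.imwrite(f"pics/tip_{n}.png",o[:,:,::-1])
E
```

```text
top post pts 24 [ 0.5903 -0.0294  0.1129] 0.12106856878751267
top tip 15 [ 0.5912 -0.0303  0.1159]
0.006 5065 ((589.9127807617188, -18.891098022460938), (316.5498352050781, 276.80877685546875), 89.82981872558594)
0.038 691 ((589.6555786132812, -12.095123291015625), (180.9600372314453, 255.26087951660156), 4.740500450134277)
0.046 453 ((590.1189575195312, -11.825424194335938), (182.27163696289062, 253.43475341796875), 4.799306869506836)
3.5 0.03460310666961425 0.02724801140321186 -0.040217786435331374 -0.08825249514656189
4.0 0.034683149144743526 0.0271749131923336 -0.04531786982611034 -0.09333585270986805
4.5 0.03476622969134812 0.027107171963290728 -0.05041450208564678 -0.09841210238662591
5.0 0.03485230136861484 0.027044848678264035 -0.055507295085661684 -0.10348085760076911
5.5 0.03494131595304961 0.026987999918410915 -0.06059586099025062 -0.10854173234696361
6.0 0.03503322400300194 0.026936677713017346 -0.06567981228541873 -0.11359434122000345
6.5 0.03512797492336822 0.02689092937970221 -0.07075876180859157 -0.118638299444161
scene post pts 60 [ 0.595  -0.0295  0.1102] 0.12003923
[... 300 characters left out ...]
898438, -12.366378784179688), (184.95590209960938, 253.6012420654297), 4.670852184295654)
3.5 0.027743068604277655 0.02007315294190404 -0.044954318531543046 -0.08487620754426076
4.0 0.027690873106323573 0.020066167443603844 -0.050125302713188616 -0.09006312170471244
4.5 0.027643844071838404 0.020068354539162062 -0.05529246965896457 -0.09524317720975277
5.0 0.02760202226852087 0.020079710565526335 -0.06045542586910249 -0.10041597957809961
5.5 0.02756544416324648 0.02010021652753401 -0.06561377816449777 -0.10558113488082531
6.0 0.02753414181633291 0.02012983822856912 -0.07076713371665178 -0.11073824977135587
6.5 0.027508142787563628 0.02016852650445895 -0.07591510007758714 -0.11588693151542576
```

```bash
cat >> h.py <<'E'
def go(x,y,z,th=None):
    """target TCP in mm, th = tool y angle in deg"""
    s=get_state(); p=s["position"]*1000; R=Ro.from_quat(s["orientation"])
    M=R.as_matrix(); cur=np.degrees(np.arctan2(M[1,1],M[0,1]))
    if th is None: th=cur
    t=np.radians(th); yv=np.array([np.cos(t),np.sin(t),0]); zv=np.array([0,0,-1.]); T=np.stack([np.cross(yv,zv),yv,zv],1)
    d=M.T@(np.array([x,y,z])-p); rv=(R.inv()*Ro.from_matrix(T)).as_rotvec()
    print("t%.2f at"%s["clock"],p.round(1),"th %.1f"%cur,"open %.3f"%s["opening"],"F",s["wrist_force"].round(1),"| shift",d.round(1),"turn",rv.round(3),"rows %.1f %.1f"%(np.linalg.norm(d)/62.5,np.degrees(np.linalg.norm(rv))/10.7))
def find(x,y,r=.09,zlo=.008,zhi=.2,n="top",pr=True):
    c,X=cloud(n); z=X[...,2]
    m=((z>zlo)&(z<zhi)&(np.hypot(X[...,0]-x/1000,X[...,1]-y/1000)<r)).astype(np.uint8)
    k,l,st,ce=cv2.connectedComponentsWithStats(m); out=[]
    for i in range(1,k):
        if st[i,4]<30: continue
        p=X[l==i]; zt=np.nanpercentile(p[:,2],90)
        q=p[p[:,2]>zt-.006][:,:2]*1000
        (cx,cy),(w,h),_=cv2.minAreaRect(q.astype(np.float32))
        u=np.linalg.svd(q-q.mean(0))[2][0] if len(q)>3 else (1,0)
        a=np.degrees(np.arctan2(u[1],u[0])); a=(a+90)%180-90
        out.append((cx,cy,zt*1000,max(w,h),min(w,h),a))
        if pr: print(n,"c %.1f %.1f top %.1f size %.0fx%.0f ang %.1f mean %.1f %.1f"%(cx,cy,zt*1000,max(w,h),min(w,h),a,*q.mean(0)))
    return out
E
python3 - <<'E'
from h import *
for p in((562,243),(567,342),(515,424),(408,238),(421,-247),(428,-341),(580,-341),(609,-256)):
    for n in("top","scene"): find(*p,r=.065,n=n)
c,X=cloud("scene"); f=c["frame"][185:295,150:260]; f=cv2.resize(f,None,fx=5,fy=5,interpolation=cv2.INTER_CUBIC); cv2.imwrite("pics/stk.png",f[:,:,::-1])
go(562,243,150,90)
E
```

```text
top c 560.5 242.9 top 25.5 size 79x22 ang 5.6 mean 559.3 242.8
scene c 561.7 242.4 top 23.6 size 83x23 ang 6.2 mean 563.1 242.4
top c 566.5 342.4 top 24.8 size 114x23 ang -7.8 mean 566.1 342.4
scene c 566.9 342.3 top 23.7 size 117x23 ang -7.7 mean 568.8 341.6
top c 514.3 423.7 top 25.3 size 80x23 ang 9.7 mean 513.3 423.4
scene c 515.4 423.6 top 23.6 size 82x24 ang 7.9 mean 516.4 423.0
top c 407.7 238.3 top 25.2 size 79x22 ang 9.7 mean 409.3 238.4
scene c 408.6 237.7 top 24.0 size 82x24 ang 9.2 mean 409.0 237.8
top c 421.6 -246.9 top 17.3 size 127x57 ang 1.2 mean 421.7 -246.7
scene c 421.2 -248.2 top 16.8 size 129x57 ang 0.8 mean 423.0 -247.7
top c 427.6 -338.7 top 17.5 size 55x55 ang 80.8 mean 427.2 -339.8
scene c 428.4 -340.4 top 16.8 size 58x56 ang 27.3 mean 428.9 -339.9
top c 579.4 -342.1 top 26.8 size 38x35 ang -56.9 mean 579.8 -340.9
scene c 580.4 -341.4 top 25.9 size 42x37 ang 10.3 mean 581.1 -341.6
top c 609.2 -254.9 top 36.2 size 43x43 ang -63.5 mean 608.2 -254.7
scene c 613.0 -256.6 top 36.1 size 44x42 ang -64.3 mean 617.3 -253.4
t1.25 at [198.8 592.5 231.3] th 71.4 open 0.998 F [-0.6 -0.7 -0.1] | shift [-455.5 -215.8   81.3] turn [ 0.    -0.    -0.324] rows 8.2 1.7
```

View pics/stk.png

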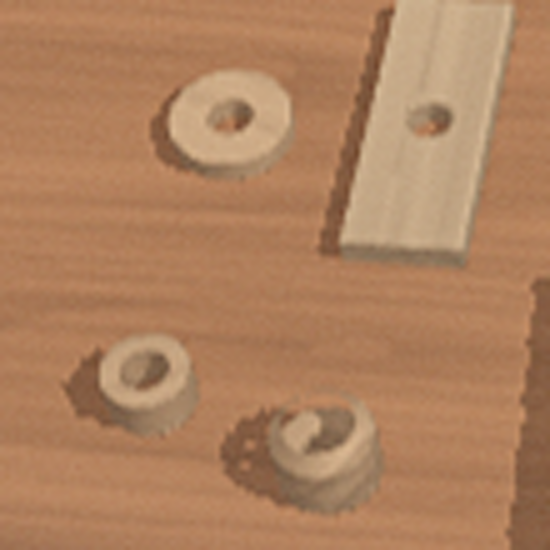

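```bash
python3 - <<'E'
from h import *
np.set_printoptions(linewidth=200)
for n in("scene","top"):
    c,X=cloud(n); z=X[...,2]
    m=np.hypot(X[...,0]-.610,X[...,1]+.256)<.03
    v,u=np.where(m); 
    print(n);print((z[v.min():v.max()+1,u.min():u.max()+1]*1000).round().astype(int))
    f=c["frame"][v.min()-6:v.max()+7,u.min()-6:u.max()+7]; print(u.min()-6,v.min()-6,f.shape); cv2.imwrite(f"pics/cap_{n}.png",cv2.resize(f,None,fx=12,fy=12,interpolation=cv2.INTER_CUBIC)[:,:,::-1])
E
```

```text
scene
[[                  -3                   -3                    0                    3                   -1                    4                   -3                   -2                    2
                     1                   -1                    1                   36                   31                   -1                   -1                   -1                    0
                     0                    3                   -2                    1                    1                    1                    2                    0                    6
                     2]
 [                  -1                    1                    1                   -2                    2                    1                    3                   35                    1
                    -2                   -1                   -2                   -3                   -2                    4                   38                   35                    1
                    -2                    0                    2                    0                    0         
[... 26539 characters left out ...]
                   -3                   -6                   -5
                    -5                   -4                    4                   -2]
 [                  -3                    0                   -8                    1                   -2                    1                  -11                   -3                   -1
                     1                    0                   -5                    2                   -1                   -2                    1                   -4                    5
                     0                   -7                   -2                   -6]]
402 204 (34, 34, 3)<stdin>:7: RuntimeWarning: invalid value encountered in cast
```

View pics/cap_scene.png

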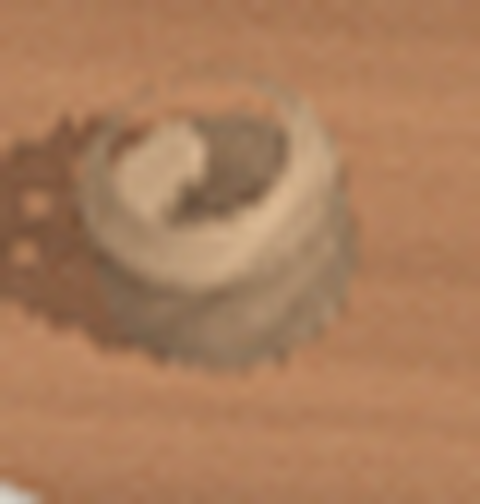

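View pics/cap_top.png

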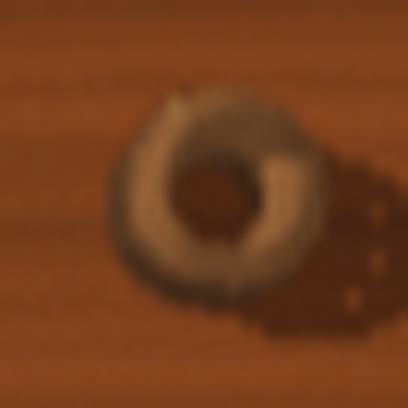

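Request:
step_arm(moves="-250 -116 0 0 0 -0.3 1;-250 -116 0 0 0 -0.3 1;-250 -116 0 0 0 -0.3 1;-250 -116 0 0 0 -0.3 1;-250 -116 0 0 0 -0.3 1", force=60)

```text
clock: 1.98
position: [0.4009, 0.4007, 0.2315]
orientation: [0.013, 1.0, -0.0, 0.0]
wrist_force: [0.9, 1.2, -0.3]
opening: 0.995
```

```bash
python3 - <<'E'
from h import *
go(561.2,242.6,60,96)
E
```

```text
t1.98 at [400.9 400.7 231.5] th 88.5 open 0.995 F [ 0.9  1.2 -0.3] | shift [-164.3 -153.8  171.6] turn [-0.     0.    -0.131] rows 4.5 0.7
```

Request:
step_arm(moves="-164 -154 171 0 0 -0.13 0.4;-164 -154 171 0 0 -0.13 0.4;-164 -154 171 0 0 -0.13 0.4;-164 -154 171 0 0 -0.13 0.4;-164 -154 171 0 0 -0.13 0.4")

```text
clock: 2.6
position: [0.56, 0.2429, 0.0582]
orientation: [-0.052, 0.999, -0.0, -0.001]
wrist_force: [0.1, -0.4, 0.2]
opening: 0.699
```

```bash
python3 - <<'E'
from h import *
go(561.2,242.6,3,96)
find(561,243,r=.06,zhi=.03)
E
```

```text
t2.60 at [560.  242.9  58.2] th 96.0 open 0.699 F [ 0.1 -0.4  0.2] | shift [-1.3 -0.4 55.2] turn [-0.001 -0.002 -0.   ] rows 0.9 0.0
```

Accurate. Descend, close, and then lift within one call.

Request:
step_arm(moves="-1 0 55 0 0 0 0.4;-1 0 55 0 0 0 -1;-1 0 55 0 0 0 -1;-1 0 55 0 0 0 -1;-1 0 55 0 0 0 -1")

```text
clock: 3.28
position: [0.5611, 0.2459, 0.0072]
orientation: [-0.053, 0.999, 0.0, 0.001]
wrist_force: [-0.6, -0.3, -0.4]
opening: 0.238
```

```bash
python3 - <<'E'
from h import *
go(561.2,242.6,150,96)
E
```

```text
t3.27 at [561.1 245.9   7.2] th 96.1 open 0.238 F [-0.6 -0.3 -0.4] | shift [-1.000e-01 -3.200e+00 -1.428e+02] turn [0.001 0.003 0.002] rows 2.3 0.0
```

Request:
step_arm(moves="0 0 -60 0 0 0 -1;0 0 -120 0 0 0 -1;0 0 -150 0 0 0.2 -1;0 0 -150 0 0 0.4 -1;0 0 -150 0 0 0.6 -1")

```text
clock: 3.9
position: [0.5606, 0.2455, 0.1572]
orientation: [0.229, 0.973, 0.001, 0.001]
wrist_force: [-0.8, 0.1, -0.5]
opening: 0.238
```

```bash
python3 - <<'E'
from h import *
go(544.6,-93.6,150,4.7)
E
```

```text
t3.90 at [560.6 245.5 157.2] th 63.5 open 0.238 F [-0.8  0.1 -0.5] | shift [-137.  -310.7    6.8] turn [3.000e-03 1.000e-03 1.026e+00] rows 5.4 5.5
```

Request:
step_arm(moves="-137 -311 7 0 0 1.026 -1;-137 -311 7 0 0 1.026 -1;-137 -311 7 0 0 1.026 -1;-137 -311 7 0 0 1.026 -1;-137 -311 7 0 0 1.026 -1")

```text
clock: 4.53
position: [0.5473, -0.0688, 0.15]
orientation: [0.644, 0.765, 0.001, 0.001]
wrist_force: [0.9, 0.2, -0.5]
opening: 0.236
```

```bash
python3 - <<'E'
from h import *
go(544.6,-93.6,90,4.7)
E
```

```text
t4.53 at [547.3 -68.8 150. ] th 9.8 open 0.236 F [ 0.9  0.2 -0.5] | shift [-24.   -7.   60.1] turn [0.002 0.001 0.089] rows 1.0 0.5
```

Request:
step_arm(moves="-24 -7 30 0 0 0.089 -1;-24 -7 60 0 0 0.089 -1;-24 -7 60 0 0 0.089 -1;-24 -7 60 0 0 0.089 -1;-24 -7 60 0 0 0.089 -1")

```text
clock: 5.15
position: [0.5457, -0.0915, 0.0904]
orientation: [0.675, 0.738, 0.001, 0.001]
wrist_force: [0.2, 0.6, 0.5]
opening: 0.245
```

```bash
python3 - <<'E'
from h import *
go(544.6,-93.6,37,4.7)
c=camera("scene"); cv2.imwrite("pics/p1.png",cv2.resize(c["frame"][180:340,230:430],None,fx=4,fy=4)[:,:,::-1])
E
```

```text
t5.15 at [545.7 -91.5  90.4] th 5.1 open 0.245 F [0.2 0.6 0.5] | shift [-2.  -1.4 53.4] turn [0.002 0.001 0.007] rows 0.9 0.0
```

View pics/p1.png

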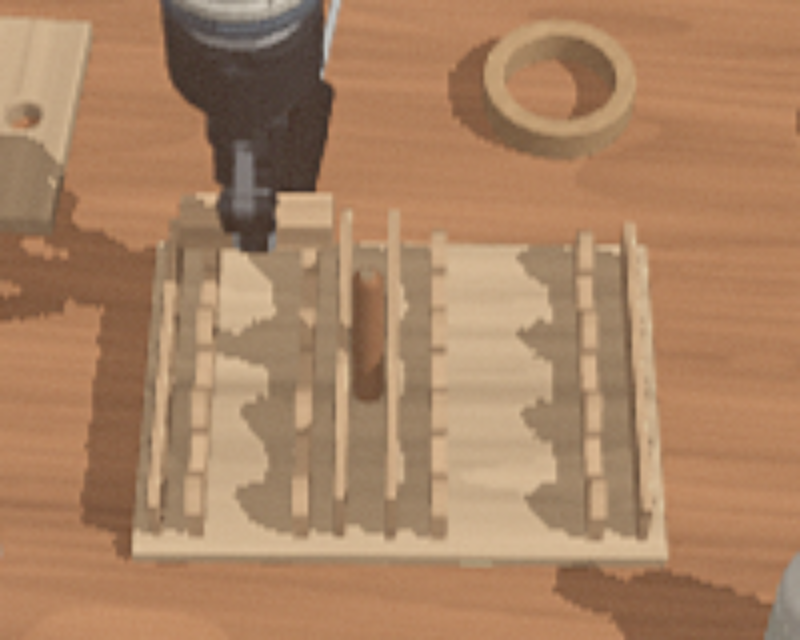

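Request:
step_arm(moves="-2 -1 25 0 0 0 -1;-2 -1 40 0 0 0 -1;-2 -1 48 0 0 0 -1;-2 -1 52 0 0 0 -1;-2 -1 53 0 0 0 -1")

```text
clock: 5.82
position: [0.544, -0.0938, 0.0359]
orientation: [0.675, 0.738, 0.0, 0.0]
wrist_force: [0.8, 0.6, 0.6]
opening: 0.241
```

```bash
python3 - <<'E'
from h import *
go(544.6,-93.6,35,4.7)
c=camera("scene"); cv2.imwrite("pics/p2.png",cv2.resize(c["frame"][180:340,230:430],None,fx=4,fy=4)[:,:,::-1])
E
```

```text
t5.83 at [544.  -93.8  35.9] th 5.0 open 0.241 F [0.8 0.6 0.6] | shift [0.2 0.6 0.9] turn [0.    0.    0.006] rows 0.0 0.0
```

View pics/p2.png

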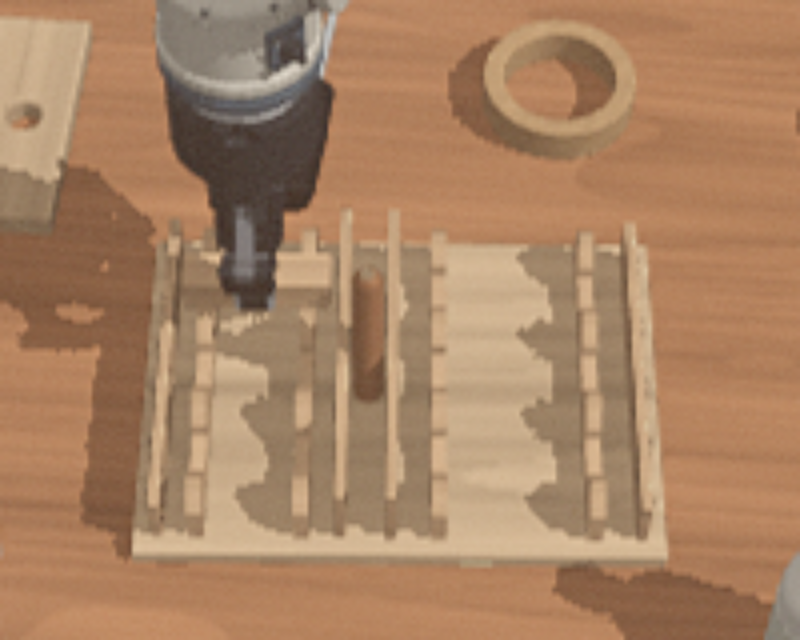

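Request:
step_arm(moves="0 0 1 0 0 0 -0.1;0 0 1 0 0 0 -0.1;0 0 -30 0 0 0 -0.1;0 0 -90 0 0 0 0.4;0 0 -130 0 0 0 0.4")

```text
clock: 6.5
position: [0.5445, -0.094, 0.1684]
orientation: [0.675, 0.738, 0.001, 0.001]
wrist_force: [0.5, -0.2, -0.3]
opening: 0.704
```

```bash
python3 - <<'E'
from h import *
go(408.3,238.0,160,99)
find(544,-93,r=.05,zlo=.03,zhi=.07,n="scene")
E
```

```text
t6.50 at [544.5 -94.  168.4] th 5.0 open 0.704 F [ 0.5 -0.2 -0.3] | shift [ 342.7 -106.5    8. ] turn [ 1.00e-03  2.00e-03 -1.64e+00] rows 5.7 8.8
scene c 548.4 -97.4 top 51.5 size 86x63 ang -84.0 mean 546.1 -95.4
scene c 539.2 -46.6 top 56.2 size 44x4 ang 6.0 mean 539.9 -47.2
```

Request:
step_arm(moves="343 -106 8 0 0 -0.9 0.4;343 -106 8 0 0 -0.9 0.4;343 -106 8 0 0 -0.9 0.4;343 -106 8 0 0 -0.9 0.4;343 -106 8 0 0 -0.9 0.4")

```text
clock: 7.18
position: [0.4249, 0.1971, 0.1591]
orientation: [0.285, 0.959, 0.0, 0.0]
wrist_force: [1.0, 1.1, -0.5]
opening: 0.7
```

```bash
python3 - <<'E'
from h import *
find(408,238,r=.06,n="top"); find(408,238,r=.06,n="scene")
go(408.3,238.0,60,99)
E
```

```text
scene c 447.5 232.3 top 194.5 size 22x11 ang -77.7 mean 448.4 229.3
scene c 407.1 237.6 top 24.1 size 82x22 ang 8.1 mean 408.9 238.0
t7.28 at [423.4 199.7 159. ] th 57.1 open 0.697 F [ 0.1 -1.3  1.4] | shift [33.4 23.9 99. ] turn [ 0.001 -0.    -0.731] rows 1.7 3.9
```

Request:
step_arm(moves="33 24 40 0 0 -0.73 0.4;33 24 60 0 0 -0.73 0.4;33 24 80 0 0 -0.73 0.4;33 24 99 0 0 -0.73 0.4;33 24 99 0 0 -0.73 0.4")

```text
clock: 7.9
position: [0.4107, 0.2327, 0.0589]
orientation: [-0.072, 0.997, -0.001, -0.001]
wrist_force: [-0.4, 0.3, 0.2]
opening: 0.701
```

```bash
python3 - <<'E'
from h import *
find(408,238,r=.06,zhi=.03,n="scene")
go(408.0,238.0,3,99)
E
```

```text
scene c 407.6 237.7 top 24.1 size 83x23 ang 8.5 mean 409.9 237.9
t7.95 at [411.3 233.   59.7] th 98.2 open 0.698 F [1.  0.4 0.3] | shift [ 2.5  5.4 56.7] turn [-0.    -0.001 -0.014] rows 0.9 0.1
```

Request:
step_arm(moves="2.5 5 30 0 0 -0.01 0.4;2.5 5 56 0 0 -0.01 0.4;2.5 5 56 0 0 -0.01 -1;2.5 5 56 0 0 -0.01 -1;2.5 5 56 0 0 -0.01 -1")

```text
clock: 8.57
position: [0.409, 0.2385, 0.0053]
orientation: [-0.078, 0.997, 0.0, 0.001]
wrist_force: [0.1, 0.0, 3.7]
opening: 0.243
```

```bash
python3 - <<'E'
from h import *
go(408.0,238.0,150,99);camera("top");go(408.0,238.0,150,99)
E
```

```text
t8.57 at [409.  238.5   5.3] th 99.0 open 0.243 F [0.1 0.  3.7] | shift [   0.8   -0.3 -144.7] turn [ 0.001  0.002 -0.001] rows 2.3 0.0
t8.62 at [409.1 238.5   5.3] th 99.0 open 0.241 F [-1.4 -1.3  7.7] | shift [   0.8   -0.3 -144.7] turn [ 0.001  0.002 -0.001] rows 2.3 0.0
```

Request:
step_arm(moves="0 0 -60 0 0 0 -1;0 0 -120 0 0 0.18 -1;0 0 -155 0 0 0.36 -1;0 0 -155 0 0 0.54 -1;0 0 -155 0 0 0.72 -1")

```text
clock: 9.25
position: [0.4085, 0.2383, 0.1605]
orientation: [0.281, 0.96, 0.001, 0.001]
wrist_force: [-0.2, 0.4, -0.3]
opening: 0.243
```

```bash
python3 - <<'E'
from h import *
camera("top");go(596.4,-89.3,160,4.7)
E
```

```text
t9.30 at [408.3 238.2 160.1] th 57.0 open 0.243 F [-0.5  0.3 -0.6] | shift [-3.362e+02 -1.721e+02  1.000e-01] turn [0.002 0.    0.912] rows 6.0 4.9
```

Request:
step_arm(moves="-336 -172 0 0 0 0.912 -1;-336 -172 0 0 0 0.912 -1;-336 -172 0 0 0 0.912 -1;-336 -172 0 0 0 0.912 -1;-336 -172 0 0 0 0.912 -1")

```text
clock: 9.93
position: [0.5683, -0.0327, 0.1596]
orientation: [0.674, 0.739, 0.0, 0.0]
wrist_force: [0.7, 0.5, -0.0]
opening: 0.24
```

```bash
python3 - <<'E'
from h import *
camera("top");go(596.4,-89.3,80,4.7)
E
```

```text
t9.97 at [572.7 -38.5 160.2] th 4.8 open 0.240 F [ 5.3 -4.4  0.3] | shift [-52.4  18.9  80.5] turn [0.006 0.003 0.002] rows 1.6 0.0
```

Request:
step_arm(moves="-52 19 0 0 0 0 -1;-52 19 20 0 0 0 -1;-52 19 60 0 0 0 -1;-52 19 80 0 0 0 -1;-52 19 80 0 0 0 -1")

```text
clock: 10.6
position: [0.5902, -0.0803, 0.0778]
orientation: [0.672, 0.741, -0.001, -0.001]
wrist_force: [-0.0, 0.3, -0.4]
opening: 0.245
```

```bash
python3 - <<'E'
from h import *
camera("top");go(596.4,-89.3,34,4.7)
E
```

```text
t10.65 at [591.3 -80.4  79. ] th 5.6 open 0.241 F [ 0.4  0.4 -1. ] | shift [-9.3  4.3 45. ] turn [-0.001 -0.     0.015] rows 0.7 0.1
```

Request:
step_arm(moves="-9 4 10 0 0 0.015 -1;-9 4 25 0 0 0.015 -1;-9 4 36 0 0 0.015 -1;-9 4 42 0 0 0.015 -1;-9 4 45 0 0 0.015 -1")

```text
clock: 11.28
position: [0.5958, -0.0891, 0.0333]
orientation: [0.678, 0.735, -0.0, -0.0]
wrist_force: [-1.5, 1.9, 6.5]
opening: 0.236
```

```bash
python3 - <<'E'
from h import *
c=camera("scene");go(596.4,-89.3,34,4.7)
cv2.imwrite("pics/p3.png",cv2.resize(c["frame"][180:340,230:430],None,fx=4,fy=4)[:,:,::-1])
E
```

```text
t11.32 at [596.  -89.1  33.5] th 4.6 open 0.241 F [-0.1  0.3  0.1] | shift [-0.2  0.4 -0.5] turn [-0.001 -0.    -0.001] rows 0.0 0.0
```

View pics/p3.png

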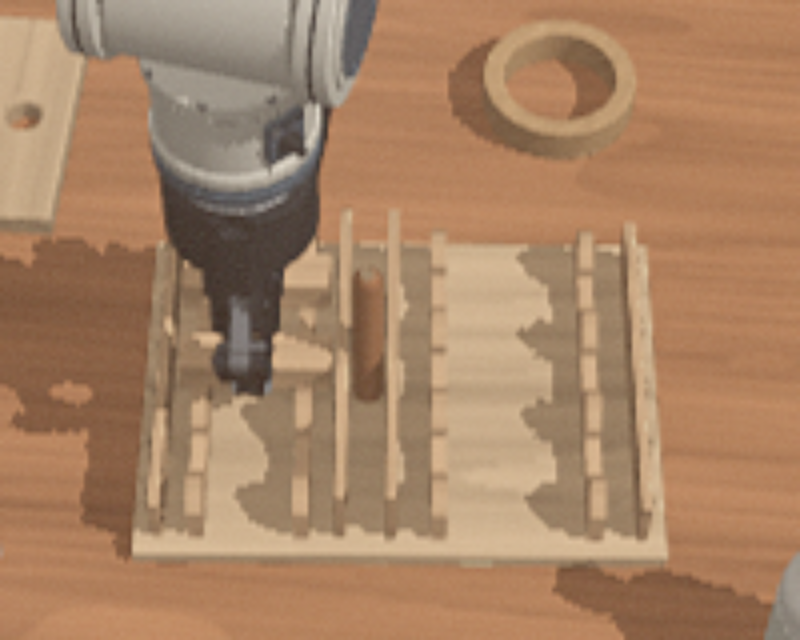

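Seated. Release, rise, next rung at (515,424).

Request:
step_arm(moves="0 0 0 0 0 0 -0.2;0 0 0 0 0 0 -0.2;0 0 -30 0 0 0 -0.2;0 0 -90 0 0 0 0.4;0 0 -130 0 0 0 0.4")

```text
clock: 11.95
position: [0.5969, -0.0893, 0.1666]
orientation: [0.678, 0.735, 0.001, 0.001]
wrist_force: [0.5, -0.5, 0.2]
opening: 0.702
```

```bash
python3 - <<'E'
from h import *
c=camera("scene");go(515,423.5,160,98)
cv2.imwrite("pics/p4.png",cv2.resize(c["frame"][180:340,230:430],None,fx=4,fy=4)[:,:,::-1])
E
```

```text
t12.00 at [599.6 -89.8 171.6] th 4.6 open 0.700 F [ 1.8 -0.2  3. ] | shift [518.4 -42.8  10. ] turn [ 0.005  0.009 -1.629] rows 8.3 8.7
```

View pics/p4.png

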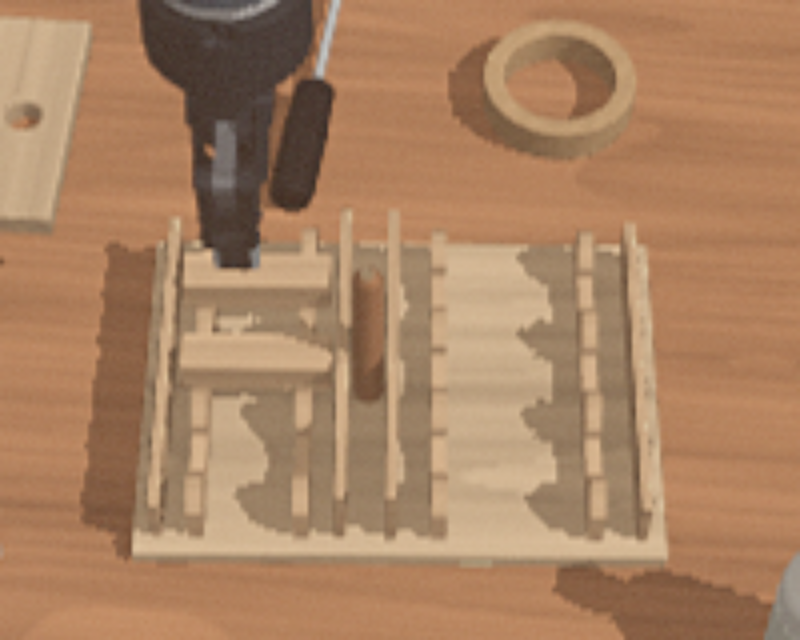

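Request:
step_arm(moves="300 -25 6 0 0 -0.9 0.4;300 -25 6 0 0 -0.9 0.4;300 -25 6 0 0 -0.9 0.4;300 -25 6 0 0 -0.9 0.4;300 -25 6 0 0 -0.9 0.4")

```text
clock: 12.62
position: [0.5464, 0.2101, 0.1581]
orientation: [0.288, 0.958, 0.0, 0.0]
wrist_force: [0.7, -0.5, -0.1]
opening: 0.701
```

```bash
python3 - <<'E'
from h import *
find(515,424,r=.06,n="top"); find(515,424,r=.06,n="scene")
go(515,423.5,70,98)
E
```

```text
top c 514.1 424.2 top 24.9 size 79x24 ang 8.6 mean 513.6 424.0
scene c 515.2 423.1 top 23.6 size 83x24 ang 7.6 mean 516.5 423.2
t12.72 at [546.1 212.1 158. ] th 56.6 open 0.702 F [ 0.   0.  -0.6] | shift [142.2 159.3  88.3] turn [ 0.001  0.    -0.722] rows 3.7 3.9
```

Request:
step_arm(moves="142 159 40 0 0 -0.722 0.4;142 159 40 0 0 -0.722 0.4;142 159 50 0 0 -0.722 0.4;142 159 88 0 0 -0.722 0.4;142 159 88 0 0 -0.722 0.4")

```text
clock: 13.35
position: [0.5148, 0.4184, 0.0658]
orientation: [-0.067, 0.998, -0.002, -0.003]
wrist_force: [-0.5, -0.7, -0.2]
opening: 0.696
```

```bash
python3 - <<'E'
from h import *
camera("top");camera("top")
go(514.8,423.5,5.5,98)
E
```

```text
t13.45 at [517.4 417.9  69.6] th 97.4 open 0.702 F [-0.4 -0.3 -0.2] | shift [ 1.8  6.  64.1] turn [-0.001 -0.001 -0.01 ] rows 1.0 0.1
```

Request:
step_arm(moves="2 6 30 0 0 -0.01 0.4;2 6 64 0 0 -0.01 0.4;2 6 64 0 0 -0.01 0.4;2 6 64 0 0 -0.01 -1;2 6 64 0 0 -0.01 -1")

```text
clock: 14.08
position: [0.5161, 0.425, 0.0082]
orientation: [-0.07, 0.998, 0.001, 0.001]
wrist_force: [0.1, 0.3, -0.0]
opening: 0.285
```

Request:
step_arm(moves="0 0 0 0 0 0 -1;0 0 -50 0 0 0 -1;0 0 -110 0 0 0 -1;0 0 -150 0 0 0.2 -1;0 0 -150 0 0 0.4 -1")

```text
clock: 14.7
position: [0.5169, 0.4264, 0.1617]
orientation: [0.119, 0.993, 0.003, 0.003]
wrist_force: [0.1, 0.5, -1.0]
opening: 0.233
```

```bash
python3 - <<'E'
from h import *
c=camera("scene")
go(648.2,-85.0,160,4.7)
cv2.imwrite("pics/p5.png",c["frame"][:,:,::-1])
E
```

```text
t14.75 at [515.8 425.6 159.6] th 75.9 open 0.238 F [-0.   0.5 -0.6] | shift [-253.  -462.8   -1.6] turn [0.006 0.    1.242] rows 8.4 6.7
```

View pics/p5.png

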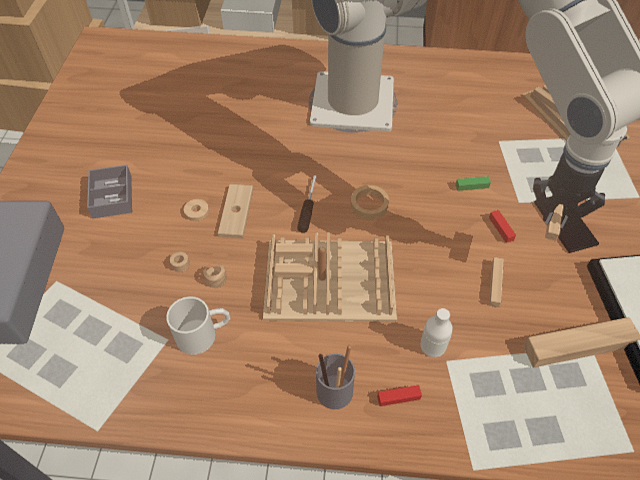

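Request:
step_arm(moves="-140 -257 -2 0 0 0.8 -1;-140 -257 -2 0 0 0.8 -1;-140 -257 -2 0 0 0.8 -1;-140 -257 -2 0 0 0.8 -1;-140 -257 -2 0 0 0.8 -1")

```text
clock: 15.38
position: [0.5918, 0.1395, 0.1582]
orientation: [0.494, 0.869, -0.0, 0.0]
wrist_force: [-0.3, 0.2, -0.3]
opening: 0.234
```

```bash
python3 - <<'E'
from h import *
camera("top");camera("top");go(648.2,-85.0,150,4.7)
E
```

```text
t15.47 at [592.3 138.3 158.2] th 30.7 open 0.235 F [0.1 1.2 0.1] | shift [-220.5  -65.9    8.4] turn [0.    0.001 0.453] rows 3.7 2.4
```

Request:
step_arm(moves="-221 -66 8 0 0 0.453 -1;-221 -66 8 0 0 0.453 -1;-221 -66 8 0 0 0.453 -1;-221 -66 8 0 0 0.453 -1;-221 -66 50 0 0 0.453 -1")

```text
clock: 16.1
position: [0.6518, -0.0844, 0.1108]
orientation: [0.677, 0.736, 0.002, 0.004]
wrist_force: [1.2, 0.1, -1.1]
opening: 0.239
```

```bash
python3 - <<'E'
from h import *
camera("top");camera("top");go(648.2,-85.0,36,4.7)
E
```

```text
t16.20 at [644.9 -81.1 104. ] th 4.9 open 0.240 F [-1.   0.3 -1.1] | shift [-4.3  3.4 68. ] turn [-0.007 -0.002  0.004] rows 1.1 0.0
```

Request:
step_arm(moves="-4 3 30 0 0 0 -1;-4 3 48 0 0 0 -1;-4 3 58 0 0 0 -1;-4 3 65 0 0 0 -1;-4 3 67 0 0 0 -1")

```text
clock: 16.82
position: [0.6516, -0.0845, 0.0445]
orientation: [0.676, 0.737, 0.0, -0.0]
wrist_force: [-13.0, 3.3, 36.2]
opening: 0.241
```

```bash
python3 - <<'E'
from h import *
c=camera("scene");go(648.2,-85,35,4.7)
cv2.imwrite("pics/p6.png",cv2.resize(c["frame"][180:340,230:430],None,fx=4,fy=4)[:,:,::-1])
E
```

```text
t16.88 at [651.6 -84.5  44.6] th 4.9 open 0.237 F [-10.6   3.2  25.9] | shift [-0.2 -3.4  9.6] turn [-0.    -0.     0.004] rows 0.2 0.0
```

View pics/p6.png

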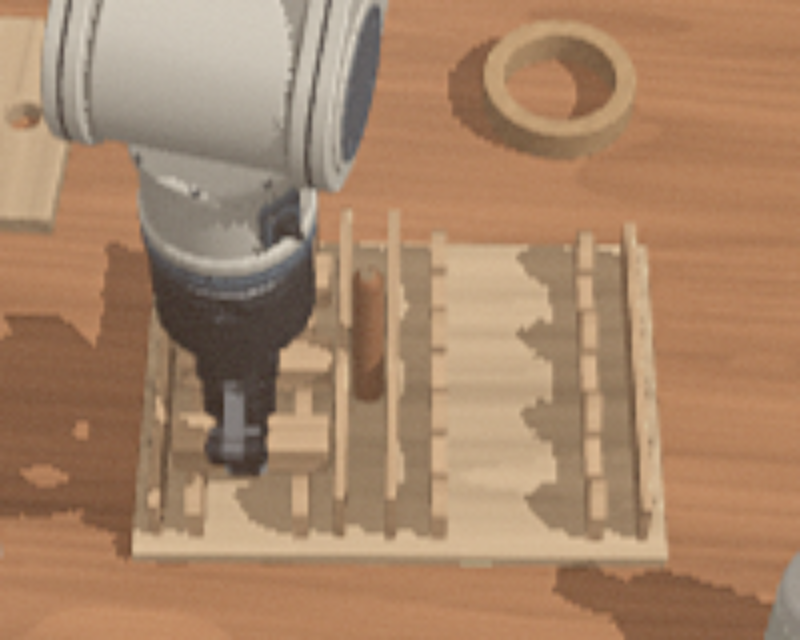

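Request:
step_arm(moves="0 -4 -16 0 0 0 -1;0 -4 -16 0 0 0 -1;0 -4 -16 0 0 0 -1;0 -4 -16 0 0 0 -1;0 -4 -16 0 0 0 -1")

```text
clock: 17.5
position: [0.6473, -0.0855, 0.0564]
orientation: [0.676, 0.736, -0.0, -0.0]
wrist_force: [-0.1, -1.3, -0.8]
opening: 0.242
```

```bash
python3 - <<'E'
from h import *
go(648.2,-85,35,4.7)
E
```

```text
t17.50 at [647.3 -85.5  56.4] th 4.9 open 0.242 F [-0.1 -1.3 -0.8] | shift [ 0.4  1.  21.4] turn [-0.001 -0.     0.003] rows 0.3 0.0
```

Request:
step_arm(moves="0 1 6 0 0 0 -1;0 1 12 0 0 0 -1;0 1 16 0 0 0 -1;0 1 18 0 0 0 -1;0 1 20 0 0 0 -1")

```text
clock: 18.12
position: [0.6485, -0.0854, 0.0368]
orientation: [0.676, 0.737, 0.0, 0.0]
wrist_force: [0.8, -0.7, -0.4]
opening: 0.237
```

```bash
python3 - <<'E'
from h import *
c=camera("scene");go(648.2,-85,35,4.7)
cv2.imwrite("pics/p7.png",cv2.resize(c["frame"][180:340,230:430],None,fx=4,fy=4)[:,:,::-1])
E
```

```text
t18.18 at [648.4 -85.3  36.6] th 4.9 open 0.238 F [-0.4 -0.5  0.4] | shift [ 0.4 -0.2  1.6] turn [-0.    -0.     0.003] rows 0.0 0.0
```

View pics/p7.png

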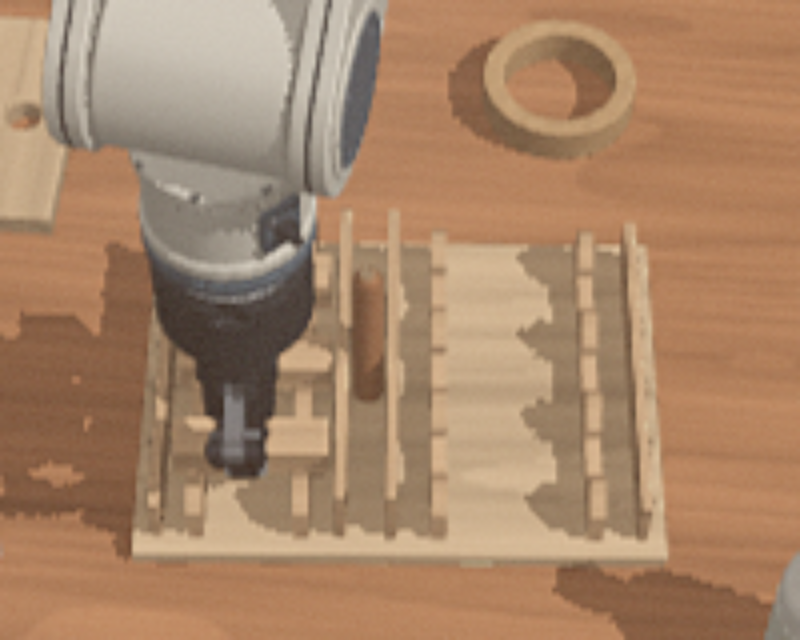

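Request:
step_arm(moves="0 0 2 0 0 0 -1;0 0 2 0 0 0 -0.2;0 0 2 0 0 0 -0.2;0 0 -30 0 0 0 -0.2;0 0 -100 0 0 0 0.4")

```text
clock: 18.8
position: [0.6464, -0.0851, 0.1276]
orientation: [0.676, 0.736, -0.002, -0.003]
wrist_force: [0.7, 0.9, 0.6]
opening: 0.6
```

```bash
python3 - <<'E'
from h import *
camera("top");c=camera("scene");go(566.5,342,160,82)
find(566,342,r=.065,n="scene");find(566,342,r=.065,n="top")
cv2.imwrite("pics/p8.png",cv2.resize(c["frame"][180:340,230:430],None,fx=4,fy=4)[:,:,::-1])
E
```

```text
t18.90 at [652.9 -86.1 136.2] th 4.9 open 0.701 F [ 0.9 -0.6  0.1] | shift [433.8 -49.5 -25.5] turn [ 0.008  0.01  -1.346] rows 7.0 7.2
scene c 566.7 342.1 top 23.7 size 119x23 ang -7.6 mean 568.6 341.6
top c 566.3 342.2 top 25.4 size 114x23 ang -6.9 mean 566.4 342.4
```

View pics/p8.png

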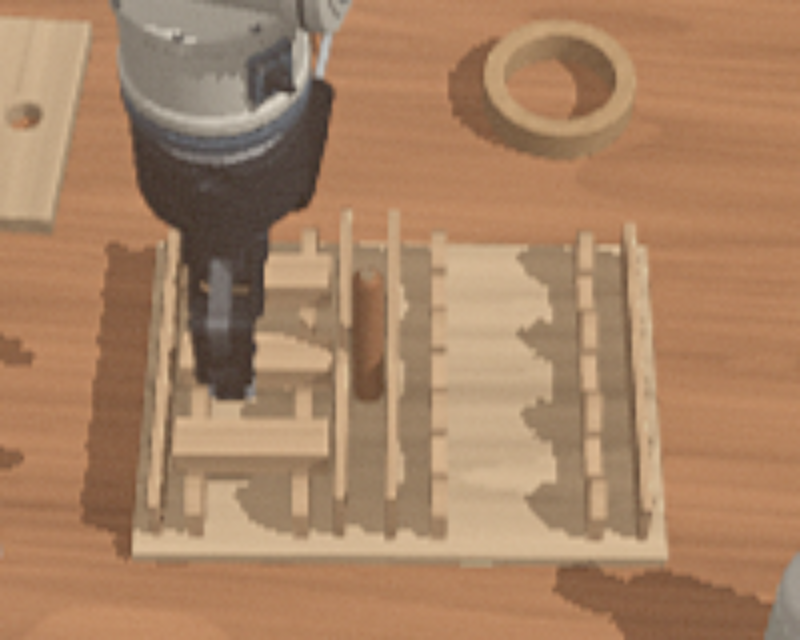

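Request:
step_arm(moves="20 -2 -30 0 0 -0.18 0.4;310 -35 -30 0 0 -0.9 0.4;310 -35 -30 0 0 -0.9 0.4;310 -35 -30 0 0 -0.9 0.4;310 -35 -30 0 0 -0.9 0.4")

```text
clock: 19.62
position: [0.5939, 0.181, 0.1576]
orientation: [0.286, 0.958, -0.001, -0.001]
wrist_force: [0.8, -0.5, 0.0]
opening: 0.699
```

```bash
python3 - <<'E'
from h import *
for i in range(4):camera("top")
go(566.5,342,60,82.7)
E
```

```text
t19.82 at [594.3 180.3 157.8] th 56.5 open 0.701 F [-0.1 -1.1  0.5] | shift [112.2 119.8  97.7] turn [-0.002 -0.002 -0.457] rows 3.1 2.4
```

Request:
step_arm(moves="112 120 30 0 0 -0.457 0.4;112 120 60 0 0 -0.457 0.4;112 120 97 0 0 -0.457 0.4;112 120 97 0 0 -0.457 0.4;112 120 97 0 0 -0.457 0.4")

```text
clock: 20.45
position: [0.5685, 0.3398, 0.0613]
orientation: [0.065, 0.998, -0.001, -0.001]
wrist_force: [0.6, 0.8, 0.6]
opening: 0.702
```

```bash
python3 - <<'E'
from h import *
for i in range(4):camera("top")
go(566.5,342,5,82.7)
E
```

```text
t20.65 at [570.1 340.3  64.1] th 82.5 open 0.698 F [0.5 0.3 0. ] | shift [ 3.9  1.2 59.1] turn [ 0.001  0.002 -0.004] rows 0.9 0.0
```

Request:
step_arm(moves="4 1 30 0 0 0 0.4;4 1 59 0 0 0 0.4;4 1 59 0 0 0 0.4;4 1 59 0 0 0 -1;4 1 59 0 0 0 -1")

```text
clock: 21.28
position: [0.5659, 0.3433, 0.0052]
orientation: [0.065, 0.998, 0.001, 0.001]
wrist_force: [0.5, -0.5, 0.2]
opening: 0.28
```

Request:
step_arm(moves="0 0 0 0 0 0 -1;0 0 0 0 0 0 -1;0 0 -50 0 0 0 -1;0 0 -110 0 0 0 -1;0 0 -150 0 0 0.2 -1")

```text
clock: 21.9
position: [0.5656, 0.3435, 0.1571]
orientation: [0.159, 0.987, 0.001, 0.001]
wrist_force: [1.6, 0.4, -0.6]
opening: 0.24
```

```bash
python3 - <<'E'
from h import *
for i in range(4):camera("top")
go(585.2,47.7,150,4.7)
E
```

```text
t22.10 at [565.  343.1 154.7] th 72.0 open 0.238 F [-0.1 -0.2 -0.8] | shift [-110.7 -274.7    4.4] turn [0.002 0.    1.174] rows 4.7 6.3
```

Request:
step_arm(moves="-63 -295 4 0 0 1.174 -1;-63 -295 4 0 0 1.174 -1;-63 -295 4 0 0 1.174 -1;-63 -295 4 0 0 1.174 -1;-63 -295 4 0 0 1.174 -1")

```text
clock: 22.72
position: [0.531, 0.0408, 0.1478]
orientation: [0.589, 0.808, -0.001, -0.001]
wrist_force: [0.1, -0.3, -0.3]
opening: 0.24
```

```bash
python3 - <<'E'
from h import *
for i in range(4):camera("top")
go(533.4,43.4,80,4.7)
E
```

```text
t22.93 at [531.9  42.1 148.2] th 18.2 open 0.242 F [ 0.6  1.  -1.3] | shift [ 0.7  2.  68.2] turn [-0.002 -0.001  0.235] rows 1.1 1.3
```

Request:
step_arm(moves="1 2 30 0 0 0.235 -1;1 2 60 0 0 0.235 -1;1 2 68 0 0 0.235 -1;1 2 68 0 0 0.235 -1;1 2 68 0 0 0.235 -1")

```text
clock: 23.55
position: [0.5351, 0.045, 0.0823]
orientation: [0.677, 0.736, 0.001, 0.0]
wrist_force: [-0.5, 1.2, -0.9]
opening: 0.236
```

```bash
python3 - <<'E'
from h import *
for i in range(3):camera("top")
c=camera("scene");go(533.4,43.4,34,4.7)
cv2.imwrite("pics/p9.png",cv2.resize(c["frame"][180:340,230:430],None,fx=4,fy=4)[:,:,::-1])
E
```

```text
t23.75 at [534.9  44.6  82.2] th 4.7 open 0.239 F [-0.6 -0.5 -0.5] | shift [-1.  -1.7 48.2] turn [0.001 0.    0.   ] rows 0.8 0.0
```

View pics/p9.png

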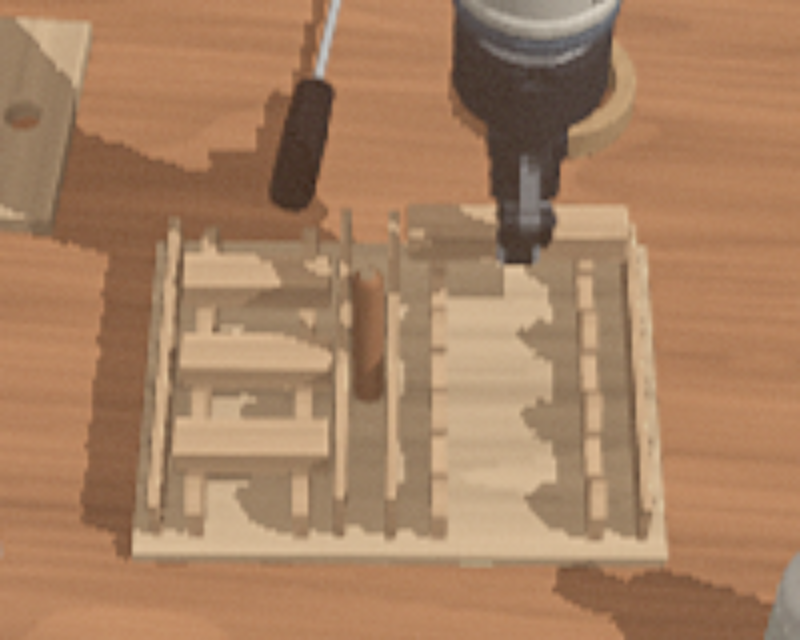

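Request:
step_arm(moves="-1 -2 15 0 0 0 -1;-1 -2 30 0 0 0 -1;-1 -2 40 0 0 0 -1;-1 -2 45 0 0 0 -1;-1 -2 47 0 0 0 -1")

```text
clock: 24.38
position: [0.5324, 0.0434, 0.0339]
orientation: [0.678, 0.736, -0.0, -0.0]
wrist_force: [0.4, 0.5, 0.0]
opening: 0.243
```

```bash
python3 - <<'E'
from h import *
camera("top");go(533.4,43.4,34,4.7)
E
```

```text
t24.43 at [532.4  43.4  34. ] th 4.7 open 0.239 F [-0.2  0.4 -0.9] | shift [-0.  1. -0.] turn [-0.  0.  0.] rows 0.0 0.0
```

Request:
step_arm(moves="0 0 1 0 0 0 -0.1;0 0 1 0 0 0 -0.1;0 0 -40 0 0 0 0;0 0 -100 0 0 0 0.4;0 0 -130 0 0 0 1")

```text
clock: 25.05
position: [0.5338, 0.0434, 0.1677]
orientation: [0.678, 0.736, 0.002, 0.001]
wrist_force: [0.4, 0.2, 0.2]
opening: 0.888
```

```bash
python3 - <<'E'
from h import *
for i in range(3):camera("top")
c=camera("scene");go(421.3,-247.5,160,-89)
cv2.imwrite("pics/p10.png",cv2.resize(c["frame"][160:340,150:430],None,fx=2.8,fy=2.8)[:,:,::-1])
for n in("top","scene"):find(421,-247,r=.085,n=n)
E
```

```text
t25.25 at [532.6  43.4 164.9] th 4.7 open 1.000 F [-0.3 -0.2  0.5] | shift [-280.8 -134.8    4.7] turn [ 1.000e-03 -1.000e-03  1.635e+00] rows 5.0 8.8
top c 421.7 -247.2 top 17.4 size 148x57 ang 0.4 mean 419.8 -246.2
top c 426.0 -320.6 top 18.2 size 48x20 ang 0.2 mean 427.3 -321.6
scene c 420.5 -247.7 top 16.8 size 155x57 ang 0.8 mean 423.5 -247.3
scene c 430.0 -321.1 top 17.0 size 50x19 ang 3.5 mean 427.6 -322.5
```

View pics/p10.png

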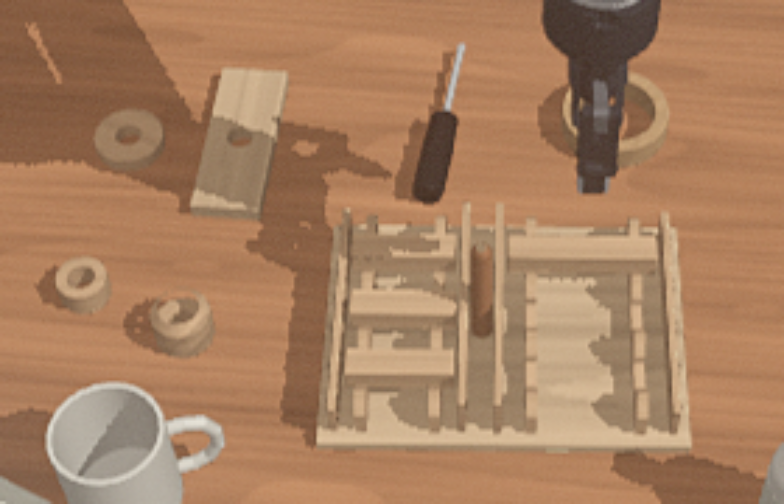

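Request:
step_arm(moves="-281 -135 5 0 0 1.635 0.7;-281 -135 5 0 0 1.635 0.7;-281 -135 5 0 0 1.635 0.7;-281 -135 5 0 0 1.635 0.7;-281 -135 5 0 0 1.635 0.7")

```text
clock: 25.98
position: [0.4193, -0.249, 0.158]
orientation: [0.938, 0.347, -0.001, -0.001]
wrist_force: [0.2, 1.5, 0.5]
opening: 0.846
```

Request:
step_arm(moves="0 0 0 0 0 0.19 0.7;0 0 0 0 0 0.37 0.7;0 0 0 0 0 0.56 0.7;0 0 0 0 0 0.70 0.7;0 0 0 0 0 0.70 0.7")

```text
clock: 26.6
position: [0.4202, -0.2473, 0.1581]
orientation: [1.0, 0.008, -0.001, -0.001]
wrist_force: [-0.2, -0.2, -0.3]
opening: 0.849
```

```bash
python3 - <<'E'
from h import *
for i in range(3):camera("top")
go(421.2,-247.3,60,-89.4)
for n in("top","scene"):
    c,X=cloud(n);o=ortho(c,X,.33,.51,-.30,-.19,4000,.014); print(o.shape); cv2.imwrite(f"pics/k_{n}.png",cv2.resize(o,None,fx=.8,fy=.8)[:,:,::-1])
E
```

```text
t26.75 at [ 420.6 -247.5  158.8] th -89.0 open 0.849 F [ 0.1 -1.3  0.4] | shift [ 0.7 -0.1 98.8] turn [-0.001  0.001  0.007] rows 1.6 0.0
(720, 439, 3)
(720, 439, 3)
```

View pics/k_scene.png

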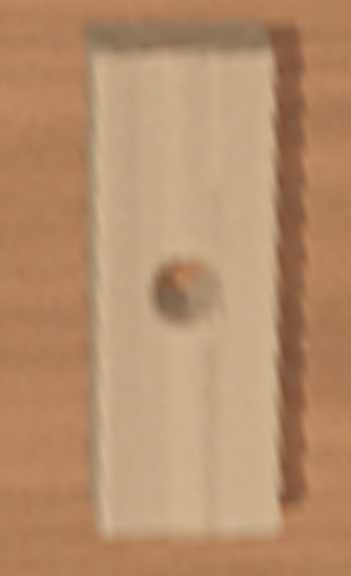

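View pics/k_top.png

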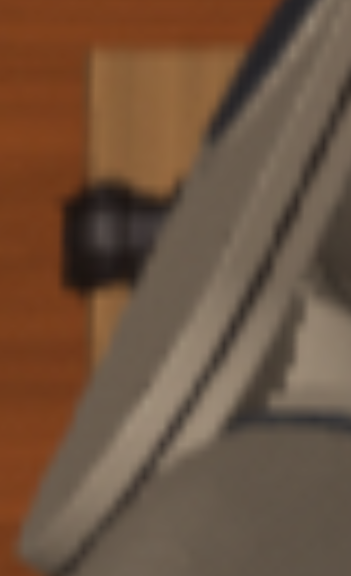

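```bash
python3 - <<'E'
from h import *
c=camera("top"); c["frame"]=cv2.imread("pics/top0.png")[:,:,::-1].copy()
o=ortho(c,None,.33,.51,-.30,-.19,4000,.014); cv2.imwrite("pics/k_top2.png",cv2.convertScaleAbs(cv2.resize(o,None,fx=.8,fy=.8)[:,:,::-1],alpha=1.7))
# post tip in both at z=.118
o=ortho(c,None,.56,.63,-.07,.01,8000,.118);a=o
c=camera("scene"); c["frame"]=cv2.imread("pics/scene0.png")[:,:,::-1].copy()
b=ortho(c,None,.56,.63,-.07,.01,8000,.118)
cv2.imwrite("pics/tips.png",np.hstack([cv2.resize(a,(400,350)),cv2.resize(b,(400,350))])[:,:,::-1])
E
```

```text
(no output)
```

View pics/k_top2.png

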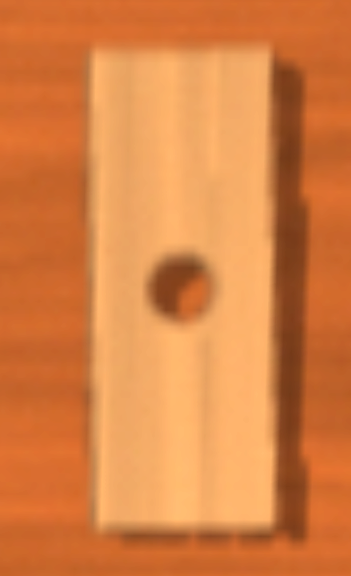

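View pics/tips.png

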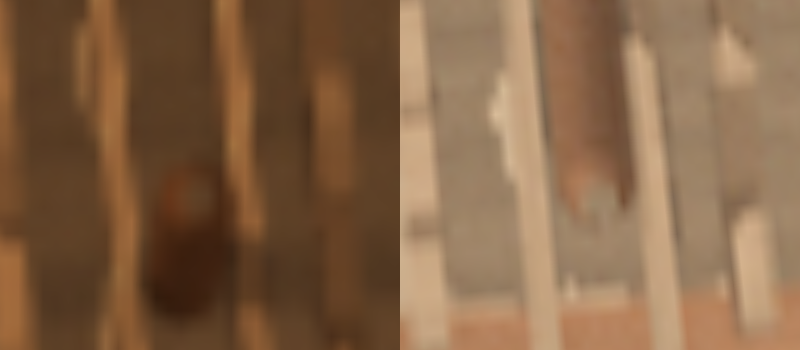

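Request:
step_arm(moves="1.5 0 40 0 0 0.003 0.7;1.5 0 90 0 0 0.003 0.7;1.5 0 130 0 0 0.003 0.7;1.5 0 140 0 0 0.003 0.7;1.5 0 140 0 0 0.003 0.7")

```text
clock: 27.58
position: [0.4225, -0.2477, 0.0195]
orientation: [1.0, 0.006, -0.0, -0.0]
wrist_force: [-0.3, 0.0, 0.2]
opening: 0.852
```

```bash
python3 - <<'E'
from h import *
for i in range(4):camera("top")
go(419.6,-247.5,4,-89.2)
E
```

```text
t27.77 at [ 423.5 -248.3   20.9] th -89.3 open 0.856 F [ 0.9 -0.4  0.3] | shift [-3.9 -0.9 16.9] turn [ 0.001 -0.002 -0.002] rows 0.3 0.0
```

Request:
step_arm(moves="-3.9 -0.9 8 0 0 0 0.7;-3.9 -0.9 12 0 0 0 0.7;-3.9 -0.9 15 0 0 0 0.7;-3.9 -0.9 17 0 0 0 0.7;-3.9 -0.9 17 0 0 0 0.7")

```text
clock: 28.4
position: [0.4185, -0.2468, 0.0022]
orientation: [1.0, 0.006, -0.0, -0.0]
wrist_force: [0.1, -0.6, -0.8]
opening: 0.853
```

```bash
python3 - <<'E'
from h import *
for i in range(3):camera("top")
go(419.6,-247.5,0,-89.2)
E
```

```text
t28.55 at [ 418.6 -246.9    2.5] th -89.3 open 0.851 F [-0.1  0.  -0.1] | shift [1.  0.6 2.5] turn [ 0.    -0.    -0.002] rows 0.0 0.0
```

Request:
step_arm(moves="1 0.6 4 0 0 0 0.7;1 0.6 4 0 0 0 -1;1 0.6 4 0 0 0 -1;1 0.6 4 0 0 0 -1;1 0.6 4 0 0 0 -1")

```text
clock: 29.18
position: [0.4196, -0.2475, -0.0014]
orientation: [1.0, 0.006, 0.0, 0.0]
wrist_force: [-1.5, 0.7, 5.0]
opening: 0.64
```

```bash
python3 - <<'E'
from h import *
for i in range(2):camera("top")
go(419.6,-247.5,160,-89.2)
E
```

```text
t29.27 at [ 419.5 -247.5   -1.4] th -89.3 open 0.635 F [-1.3 -0.1  5.4] | shift [ 1.000e-01  0.000e+00 -1.614e+02] turn [ 0.    -0.    -0.002] rows 2.6 0.0
```

Request:
step_arm(moves="0 0 -50 0 0 0 -1;0 0 -110 0 0 0 -1;0 0 -160 0 0 0 -1;0 0 -170 0 0 -0.07 -1;0 0 -170 0 0 -0.07 -1")

```text
clock: 29.9
position: [0.4199, -0.2477, 0.1692]
orientation: [0.999, 0.041, 0.001, 0.001]
wrist_force: [-0.3, 0.2, -2.0]
opening: 0.636
```

```bash
python3 - <<'E'
from h import *
for i in range(4):camera("top")
go(591,-29.7,170,-85.3)
E
```

```text
t30.10 at [ 418.8 -247.   167.2] th -85.3 open 0.634 F [-0.6 -0.3 -1.4] | shift [ 189.3 -202.6   -2.9] turn [-0.001  0.002 -0.001] rows 4.4 0.0
```

Request:
step_arm(moves="50 -54 -3 0 0 0 -1;100 -107 -3 0 0 0 -1;145 -155 -3 0 0 0 -1;175 -187 -3 0 0 0 -1;189 -203 -3 0 0 0 -1")

```text
clock: 30.72
position: [0.5926, -0.0268, 0.17]
orientation: [0.999, 0.042, -0.001, -0.0]
wrist_force: [-1.0, -1.0, -0.8]
opening: 0.636
```

Request:
step_arm(moves="0 0 0 0 0 0 -1;0 0 0 0 0 0 -1;0 0 0 0 0 0 -1;0 0 10 0 0 0 -1;0 0 10 0 0 0 -1")

```text
clock: 31.35
position: [0.5903, -0.0301, 0.1604]
orientation: [0.999, 0.041, -0.001, -0.0]
wrist_force: [-0.8, -0.0, -1.5]
opening: 0.631
```

```bash
python3 - <<'E'
from h import *
for i in range(2):camera("top")
go(591,-29.7,150,-85.3)
for n in("top","scene"):
    c,X=cloud(n);o=ortho(c,X,.50,.68,-.09,.03,4000,.174); cv2.imwrite(f"pics/m_{n}.png",cv2.resize(o,None,fx=.8,fy=.8)[:,:,::-1])
go(591,-29.7,150,-85.3)
E
```

```text
t31.45 at [591.  -29.9 161.2] th -85.3 open 0.637 F [ 0.  -0.1 -1.7] | shift [ 0.1 -0.2 11.2] turn [-0.     0.001 -0.   ] rows 0.2 0.0
t31.55 at [591.3 -29.7 161.5] th -85.3 open 0.639 F [-0.2  0.4 -0.7] | shift [-0.3 -0.1 11.5] turn [ 0. -0.  0.] rows 0.2 0.0
```

View pics/m_scene.png

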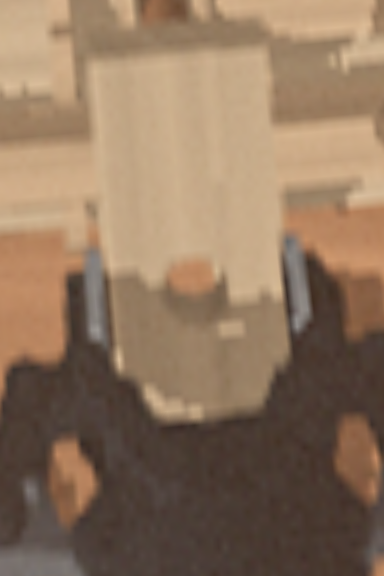

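View pics/m_top.png

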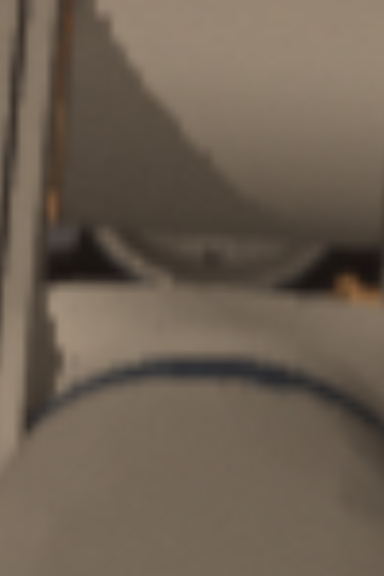

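```bash
python3 - <<'E'
from h import *
c,X=cloud("scene");o=ortho(c,X,.55,.68,-.08,.02,6000,.1767); print(o.shape)
cv2.imwrite("pics/m2.png",o[:,:,::-1])
E
```

```text
(780, 600, 3)
```

View pics/m2.png

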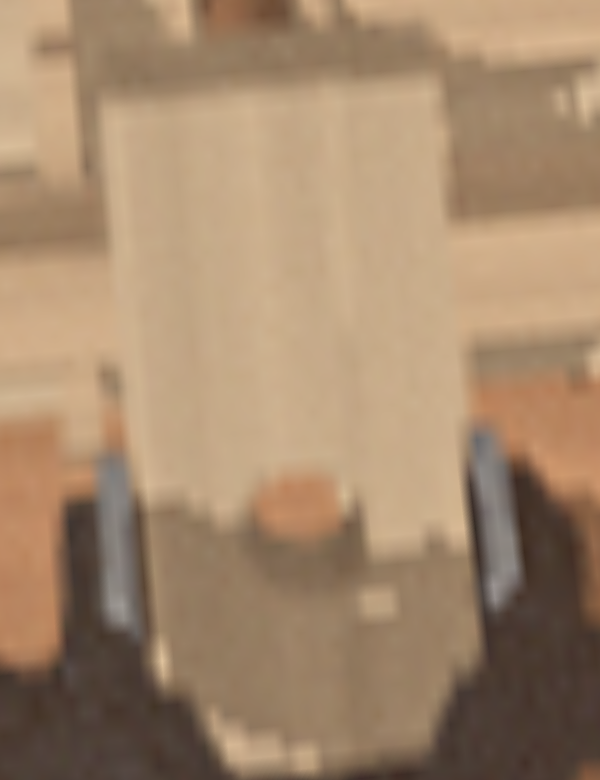

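Request:
step_arm(moves="-0.5 -0.3 15 0 0 0 -1;-0.5 -0.3 30 0 0 0 -1;-0.5 -0.3 40 0 0 0 -1;-0.5 -0.3 50 0 0 0 -1;-0.5 -0.3 56 0 0 0 -1")

```text
clock: 32.22
position: [0.5905, -0.0293, 0.1045]
orientation: [0.999, 0.041, -0.0, -0.0]
wrist_force: [0.3, 0.3, -0.9]
opening: 0.635
```

```bash
python3 - <<'E'
from h import *
camera("top")
c=camera("scene");go(590.7,-29.5,53.5,-85.3)
cv2.imwrite("pics/m3.png",cv2.resize(c["frame"][160:320,230:430],None,fx=4,fy=4)[:,:,::-1])
E
```

```text
t32.33 at [590.3 -29.3 104.6] th -85.3 open 0.638 F [ 0.3 -1.5 -1.3] | shift [ 0.4  0.2 51.1] turn [-0.     0.001  0.   ] rows 0.8 0.0
```

View pics/m3.png

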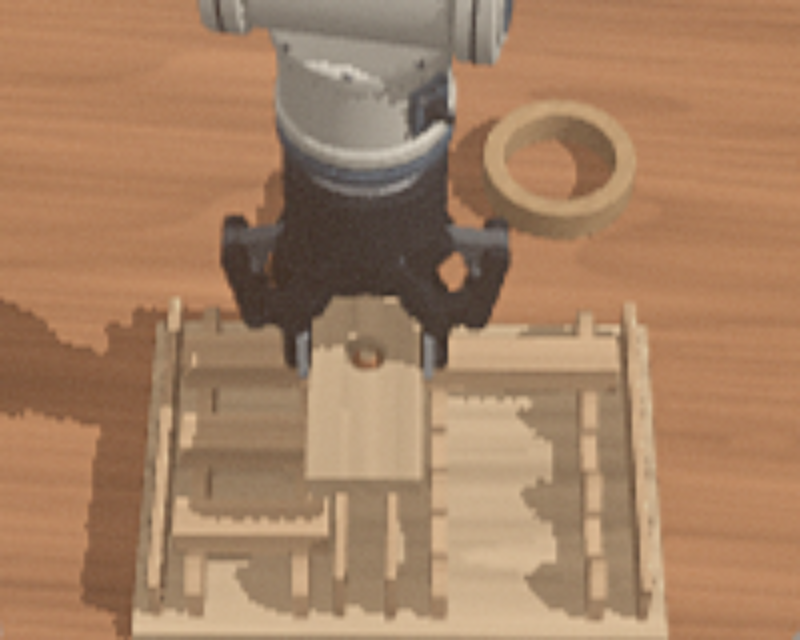

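Request:
step_arm(moves="0 0 14 0 0 0 -1;0 0 28 0 0 0 -1;0 0 40 0 0 0 -1;0 0 46 0 0 0 -1;0 0 50 0 0 0 -1")

```text
clock: 32.95
position: [0.5906, -0.0294, 0.0549]
orientation: [0.999, 0.041, -0.0, -0.0]
wrist_force: [-0.4, 0.1, -1.3]
opening: 0.632
```

```bash
python3 - <<'E'
from h import *
camera("top")
c=camera("scene");go(590.7,-29.5,53,-85.3)
cv2.imwrite("pics/m4.png",cv2.resize(c["frame"][160:320,230:430],None,fx=4,fy=4)[:,:,::-1])
E
```

```text
t33.05 at [590.6 -29.4  55.1] th -85.3 open 0.634 F [-0.3 -0.5 -1.8] | shift [0.1 0.1 2.1] turn [-0.  0.  0.] rows 0.0 0.0
```

View pics/m4.png

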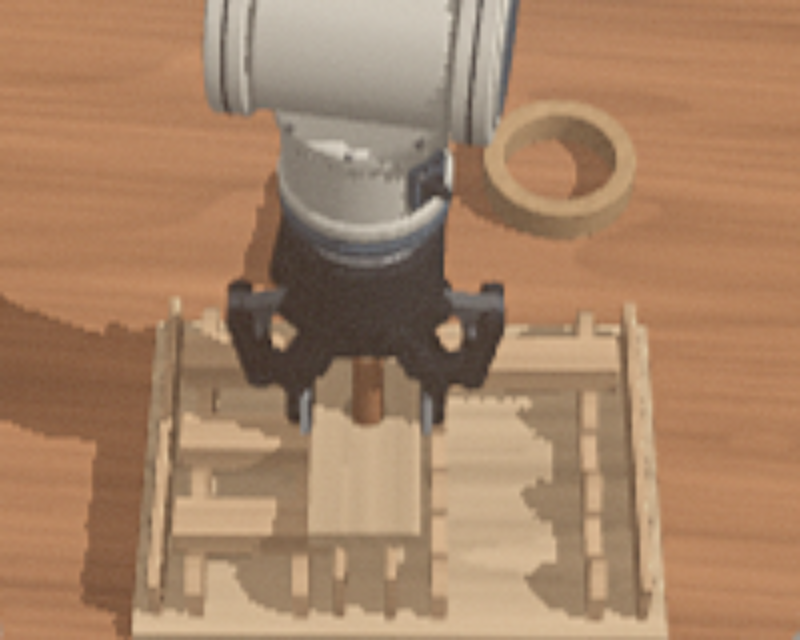

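Request:
step_arm(moves="0 0 1.5 0 0 0 -1;0 0 1.5 0 0 0 0.5;0 0 1.5 0 0 0 0.7;0 0 -20 0 0 0 0.7;0 0 -80 0 0 0 0.7")

```text
clock: 33.67
position: [0.5886, -0.0292, 0.1338]
orientation: [0.999, 0.041, -0.003, -0.0]
wrist_force: [1.4, -0.4, 0.2]
opening: 0.853
```

Request:
step_arm(moves="0 0 -40 0 0 0 1;0 0 -40 0 0 0 1;0 0 -40 0 0 0 1;0 0 -40 0 0 0 1;0 0 -40 0 0 0 1")

```text
clock: 34.3
position: [0.59, -0.0293, 0.1741]
orientation: [0.999, 0.041, -0.001, -0.0]
wrist_force: [0.0, 0.1, 0.6]
opening: 0.997
```

```bash
python3 - <<'E'
from h import *
c=camera("scene");go(580,-341.5,170,-85.3)
cv2.imwrite("pics/m5.png",cv2.resize(c["frame"][160:320,150:430],None,fx=2.8,fy=2.8)[:,:,::-1])
for n in("top","scene"):find(580,-341,r=.04,n=n)
for n in("top","scene"):find(610,-256,r=.04,n=n)
for n in("top","scene"):find(428,-340,r=.05,n=n)
E
```

```text
t34.35 at [590.2 -29.3 174.3] th -85.3 open 1.002 F [0.4 0.7 0.1] | shift [-35.8 310.3   4.3] turn [-0.     0.002  0.   ] rows 5.0 0.0
top c 579.7 -341.0 top 25.9 size 38x38 ang -41.1 mean 579.4 -341.3
scene c 580.7 -341.5 top 25.6 size 41x37 ang 29.0 mean 580.3 -341.6
top c 609.4 -256.6 top 35.7 size 43x43 ang 57.2 mean 606.4 -254.7
scene c 613.5 -256.7 top 35.7 size 44x41 ang -66.4 mean 617.1 -253.5
top c 428.4 -338.3 top 17.3 size 57x54 ang -15.3 mean 427.5 -338.9
scene c 429.1 -340.2 top 16.8 size 58x56 ang 6.0 mean 429.1 -340.0
```

View pics/m5.png

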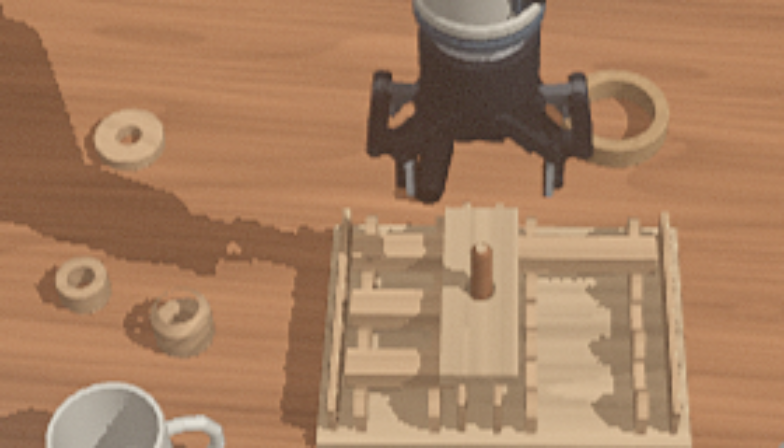

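Request:
step_arm(moves="-36 310 4 0 0 0 0.4;-36 310 4 0 0 0 0.4;-36 310 4 0 0 0 0.4;-36 310 4 0 0 0 0.4;-36 310 4 0 0 0 0.4")

```text
clock: 35.28
position: [0.5801, -0.3434, 0.1715]
orientation: [0.999, 0.041, 0.0, 0.0]
wrist_force: [1.4, -0.5, 0.3]
opening: 0.699
```

```bash
python3 - <<'E'
from h import *
for i in range(4):camera("top")
c=camera("scene");go(580.2,-341.4,30,-85.3)
E
```

```text
t35.52 at [ 579.9 -341.1  171.1] th -85.3 open 0.700 F [-0.9  0.4 -0.3] | shift [  0.3   0.5 141.1] turn [-0.001  0.001 -0.001] rows 2.3 0.0
```

Request:
step_arm(moves="0.3 0.5 50 0 0 0 0.4;0.3 0.5 100 0 0 0 0.4;0.3 0.5 135 0 0 0 0.4;0.3 0.5 150 0 0 0 0.4;0.3 0.5 165 0 0 0 0.4")

```text
clock: 36.15
position: [0.5816, -0.3411, 0.0067]
orientation: [0.999, 0.042, 0.001, 0.0]
wrist_force: [0.1, 0.4, -0.3]
opening: 0.704
```

Request:
step_arm(moves="0 0 2 0 0 0 0.4;0 0 2 0 0 0 0.4;0 0 2 0 0 0 -0.4;0 0 2 0 0 0 -0.4;0 0 2 0 0 0 -0.4", force=20)

```text
clock: 36.78
position: [0.5813, -0.3422, 0.0057]
orientation: [0.999, 0.041, 0.001, 0.0]
wrist_force: [-0.4, 0.9, 6.6]
opening: 0.461
```

```bash
python3 - <<'E'
from h import *
go(580.2,-341.4,3,-85.3)
E
```

```text
t36.77 at [ 581.3 -342.2    5.7] th -85.3 open 0.461 F [-0.4  0.9  6.6] | shift [-1.  -0.9  2.7] turn [ 0.001 -0.001  0.   ] rows 0.0 0.0
```

Request:
step_arm(moves="0 0 -1 0 0 0 0.4;0 0 -1 0 0 0 0.4;0 0 -1 0 0 -0.18 0.4;0 0 -1 0 0 -0.36 0.4;0 0 -1 0 0 -0.54 0.4")

```text
clock: 37.4
position: [0.5805, -0.3417, 0.0052]
orientation: [0.951, 0.309, -0.0, -0.0]
wrist_force: [-0.5, -0.2, -1.0]
opening: 0.699
```

Request:
step_arm(moves="0 0 0 0 0 -0.18 0.4;0 0 0 0 0 -0.36 0.4;0 0 0 0 0 -0.54 0.4;0 0 0 0 0 -0.72 0.4;0 0 0 0 0 -0.9 0.4")

```text
clock: 38.02
position: [0.5805, -0.3417, 0.0052]
orientation: [0.722, 0.692, -0.0, -0.0]
wrist_force: [-0.6, 0.0, 0.1]
opening: 0.699
```

```bash
python3 - <<'E'
from h import *
for i in range(4):camera("top")
go(581,-342.2,4,4.7)
find(580,-341,r=.04,zhi=.03,n="scene")
E
```

```text
t38.23 at [ 580.5 -341.7    5.3] th -3.0 open 0.699 F [ 0.8 -0.4  0.2] | shift [-0.5  0.5  1.3] turn [-0.    -0.    -0.134] rows 0.0 0.7
scene c 581.0 -334.9 top 26.3 size 75x23 ang 5.9 mean 577.5 -335.3
```

Squeeze on the other axis with firm grip, then lift.

Request:
step_arm(moves="0 0 1 0 0 -0.134 0.4;0 0 1 0 0 -0.134 -1;0 0 1 0 0 -0.134 -1;0 0 1 0 0 -0.134 -1;0 0 1 0 0 -0.134 -1", force=60)

```text
clock: 38.9
position: [0.5809, -0.3419, 0.0048]
orientation: [0.677, 0.736, 0.0, 0.0]
wrist_force: [-0.2, 0.8, 5.7]
opening: 0.444
```

```bash
python3 - <<'E'
from h import *
camera("top")
go(581,-342.2,170,4.7)
E
```

```text
t38.95 at [ 580.9 -341.9    4.8] th 4.8 open 0.444 F [-1.   0.5  5.8] | shift [  -0.4    0.2 -165.2] turn [0.    0.    0.003] rows 2.6 0.0
```

Request:
step_arm(moves="0 0 -50 0 0 0 -1;0 0 -100 0 0 0 -1;0 0 -140 0 0 0 -1;0 0 -160 0 0 0 -1;0 0 -165 0 0 0 -1")

```text
clock: 39.58
position: [0.5808, -0.3419, 0.1699]
orientation: [0.676, 0.737, 0.0, 0.0]
wrist_force: [0.3, -0.2, -1.3]
opening: 0.445
```

```bash
python3 - <<'E'
from h import *
for i in range(4):camera("top")
go(591,-29.6,170,4.7)
E
```

```text
t39.77 at [ 579.8 -341.2  167.4] th 4.9 open 0.444 F [-0.3  0.1 -1.4] | shift [309.5  37.8  -2.1] turn [-0.002 -0.002  0.003] rows 5.0 0.0
```

Request:
step_arm(moves="60 7 -2 0 0 0 -1;120 14 -2 0 0 0 -1;180 22 -2 0 0 0 -1;240 29 -2 0 0 0 -1;285 35 -2 0 0 0 -1")

```text
clock: 40.4
position: [0.5901, -0.0523, 0.1698]
orientation: [0.676, 0.737, -0.001, -0.001]
wrist_force: [0.5, -0.2, -0.8]
opening: 0.447
```

```bash
python3 - <<'E'
from h import *
for i in range(4):camera("top")
go(591,-29.6,170,4.7)
E
```

```text
t40.60 at [590.6 -54.  170.2] th 5.0 open 0.447 F [ 0.4  0.  -0.6] | shift [24.3  2.5  0.2] turn [-0.002 -0.     0.006] rows 0.4 0.0
```

Request:
step_arm(moves="10 1 0 0 0 0.006 -1;20 2 0 0 0 0.006 -1;24 2.5 10 0 0 0.006 -1;24 2.5 20 0 0 0.006 -1;24 2.5 20 0 0 0.006 -1")

```text
clock: 41.22
position: [0.5907, -0.0308, 0.15]
orientation: [0.678, 0.735, -0.001, -0.001]
wrist_force: [-0.1, 0.0, -0.7]
opening: 0.447
```

```bash
python3 - <<'E'
from h import *
for i in range(4):camera("top")
c=camera("scene")
go(591,-29.6,130,4.7)
o=ortho(c,None,.55,.63,-.07,.01,7000,.169); print(o.shape)
cv2.imwrite("pics/s1.png",o[:,:,::-1])
E
```

```text
t41.48 at [591.9 -30.9 151.7] th 4.5 open 0.443 F [-0.3 -0.5 -0.7] | shift [ 1.3 -0.8 21.7] turn [ 0.001  0.    -0.003] rows 0.3 0.0
(559, 560, 3)
```

View pics/s1.png

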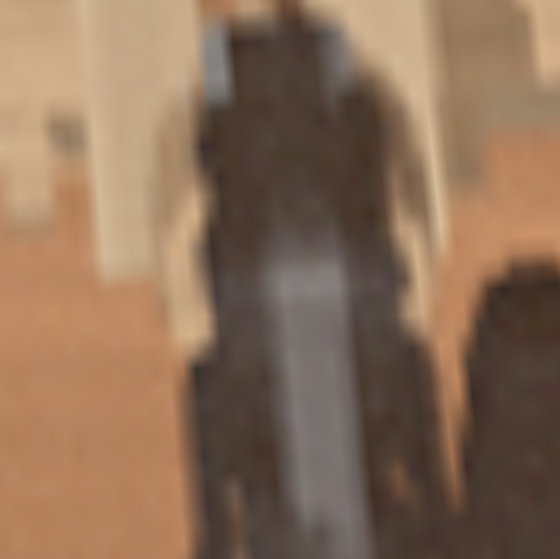

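Request:
step_arm(moves="1.3 -0.8 12 0 0 0 -1;1.3 -0.8 22 0 0 0 -1;1.3 -0.8 30 0 0 0 -1;1.3 -0.8 37 0 0 0 -1;1.3 -0.8 44 0 0 0 -1")

```text
clock: 42.1
position: [0.5907, -0.0295, 0.1069]
orientation: [0.678, 0.735, -0.0, -0.0]
wrist_force: [-0.2, -0.4, -0.9]
opening: 0.445
```

```bash
python3 - <<'E'
from h import *
for i in range(2):camera("top")
c=camera("scene")
go(591,-29.6,73,4.7)
cv2.imwrite("pics/s2.png",cv2.resize(c["frame"][160:320,230:430],None,fx=4,fy=4)[:,:,::-1])
E
```

```text
t42.25 at [590.5 -29.4 107. ] th 4.6 open 0.447 F [ 0.1  0.2 -1. ] | shift [-0.2  0.5 34. ] turn [-0.001 -0.    -0.002] rows 0.5 0.0
```

View pics/s2.png

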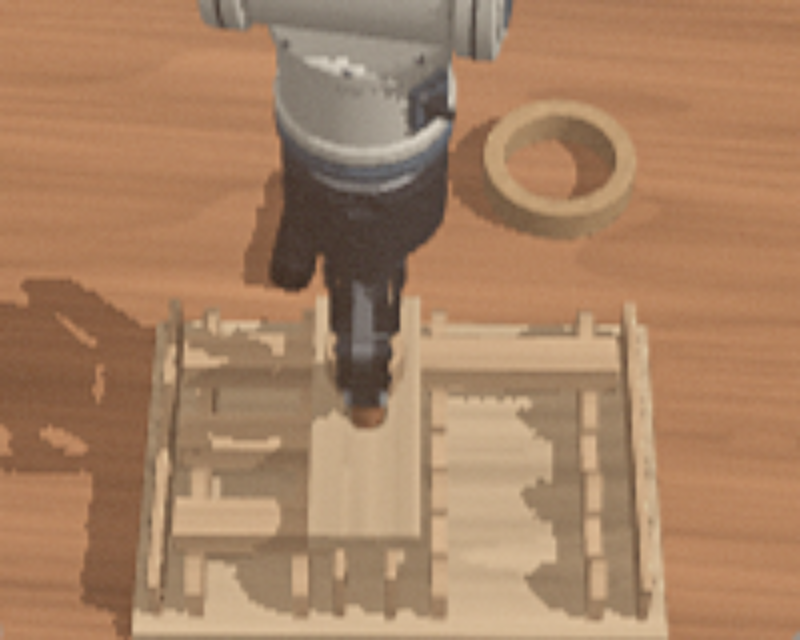

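Request:
step_arm(moves="0 0.3 10 0 0 0 -1;0 0.3 20 0 0 0 -1;0 0.3 27 0 0 0 -1;0 0.3 30 0 0 0 -1;0 0.3 32 0 0 0 -1")

```text
clock: 42.88
position: [0.591, -0.0295, 0.0752]
orientation: [0.678, 0.735, -0.0, -0.0]
wrist_force: [0.6, 0.1, -0.0]
opening: 0.445
```

```bash
python3 - <<'E'
from h import *
for i in range(2):camera("top")
go(591,-29.6,73,4.7)
E
```

```text
t42.98 at [591.  -29.4  75.3] th 4.6 open 0.444 F [ 0.3 -0.   0. ] | shift [-0.2 -0.   2.3] turn [-0.    -0.    -0.003] rows 0.0 0.0
```

Request:
step_arm(moves="0 0 1.5 0 0 0 -1;0 0 1.5 0 0 0 0.2;0 0 1.5 0 0 0 0.3;0 0 -20 0 0 0 0.3;0 0 -80 0 0 0 0.3")

```text
clock: 43.6
position: [0.5888, -0.0293, 0.1536]
orientation: [0.678, 0.735, -0.002, -0.003]
wrist_force: [1.6, -0.5, -0.6]
opening: 0.648
```

```bash
python3 - <<'E'
from h import *
for i in range(3):camera("top")
c=camera("scene")
go(428.5,-339.5,165,-60)
cv2.imwrite("pics/s3.png",cv2.resize(c["frame"][160:320,150:430],None,fx=2.8,fy=2.8)[:,:,::-1])
E
```

```text
t43.80 at [591.9 -29.5 156.9] th 4.6 open 0.645 F [-0.1  0.  -0.4] | shift [-296.1 -187.5   -8.6] turn [ 3.000e-03 -1.000e-03  1.127e+00] rows 5.6 6.0
```

View pics/s3.png

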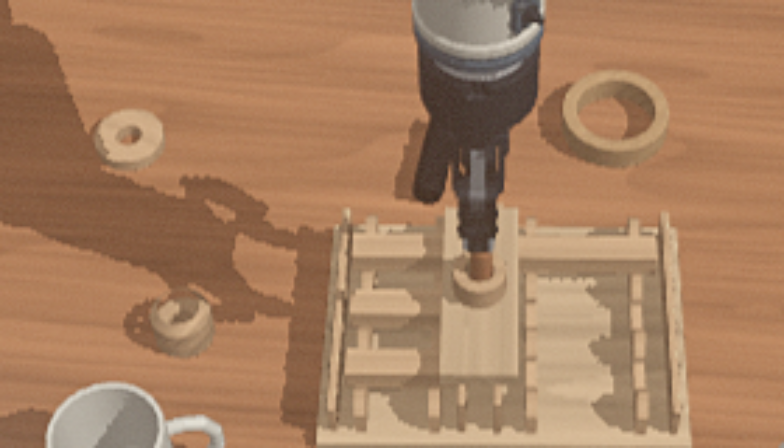

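Request:
step_arm(moves="-296 -187 -8 0 0 0 1;-296 -187 -8 0 0 0 1;-296 -187 -8 0 0 0 1;-296 -187 -8 0 0 0 1;-296 -187 -8 0 0 0 1")

```text
clock: 44.42
position: [0.4438, -0.307, 0.1612]
orientation: [0.678, 0.735, -0.0, -0.001]
wrist_force: [1.0, -1.4, 0.6]
opening: 1.003
```

```bash
python3 - <<'E'
from h import *
for i in range(4):camera("top")
find(428,-340,r=.05,zhi=.05,n="scene")
go(428.5,-339.5,20,4.7)
E
```

```text
scene c 429.4 -341.0 top 17.1 size 59x56 ang 24.5 mean 428.9 -340.4
t44.67 at [ 444.9 -305.5  161.4] th 4.5 open 1.000 F [ 0.   0.2 -0.5] | shift [-32.9 -18.8 141.4] turn [-0.002 -0.002 -0.004] rows 2.3 0.0
```

Request:
step_arm(moves="-33 -19 40 0 0 0 1;-33 -19 90 0 0 0 1;-33 -19 130 0 0 0 1;-33 -19 141 0 0 0 1;-33 -19 141 0 0 0 1")

```text
clock: 45.3
position: [0.4297, -0.3392, 0.0212]
orientation: [0.678, 0.735, -0.0, -0.001]
wrist_force: [0.7, 0.8, 0.3]
opening: 0.998
```

```bash
python3 - <<'E'
from h import *
for i in range(4):camera("top")
go(428.5,-339.7,-1,4.7)
E
```

```text
t45.50 at [ 430.5 -340.9   23.1] th 4.6 open 0.998 F [ 0.4 -0.1 -0.8] | shift [ 1.4 -1.9 24.1] turn [ 0.002  0.002 -0.002] rows 0.4 0.0
```

Request:
step_arm(moves="1.4 -1.9 12 0 0 0 1;1.4 -1.9 20 0 0 0 1;1.4 -1.9 24 0 0 0 1;1.4 -1.9 24 0 0 0 0.3;1.4 -1.9 24 0 0 0 0.2", force=20)

```text
clock: 46.12
position: [0.4274, -0.3392, -0.0022]
orientation: [0.678, 0.735, -0.0, -0.0]
wrist_force: [-0.1, 0.3, 2.0]
opening: 0.669
```

Request:
step_arm(moves="0 0 0 0 0 0 0.1;0 0 0 0 0 0 0.1;0 0 0 0 0 0 1;0 0 0 0 0 0 1;0 0 0 0 0 0.1 1")

```text
clock: 46.75
position: [0.4274, -0.3391, -0.0025]
orientation: [0.715, 0.699, -0.0, 0.0]
wrist_force: [-0.3, -0.1, 0.4]
opening: 1.003
```

```bash
python3 - <<'E'
from h import *
camera("top")
go(428.5,-339.7,-1,-85.3)
E
```

```text
t46.80 at [ 427.4 -339.1   -2.5] th -1.6 open 0.998 F [-0.5  0.3 -0.6] | shift [-0.5  1.1 -1.5] turn [ 0.    -0.     1.461] rows 0.0 7.8
```

Request:
step_arm(moves="0 0 -2 0 0 0.18 1;0 0 -2 0 0 0.36 1;0 0 -2 0 0 0.54 1;0 0 -2 0 0 0.72 1;0 0 -2 0 0 0.9 1")

```text
clock: 47.42
position: [0.4274, -0.3391, -0.0005]
orientation: [0.948, 0.317, 0.0, 0.0]
wrist_force: [-0.5, 0.3, -0.0]
opening: 0.998
```

Request:
step_arm(moves="0 0 0 0 0 0.18 1;0 0 0 0 0 0.36 1;0 0 0 0 0 0.56 1;0 0 2 0 0 0.56 1;0 0 2 0 0 0.56 1")

```text
clock: 48.05
position: [0.4272, -0.339, -0.0026]
orientation: [0.999, 0.047, -0.0, -0.0]
wrist_force: [0.6, 0.1, 0.1]
opening: 1.003
```

Request:
step_arm(moves="0 0 0 0 0 0 -1;0 0 0 0 0 0 -1;0 0 0 0 0 0 -1;0 0 0 0 0 0 -1;0 0 0 0 0 0 -1", force=60)

```text
clock: 48.68
position: [0.4274, -0.3391, -0.0017]
orientation: [0.999, 0.046, 0.0, -0.0]
wrist_force: [-1.8, 2.0, 9.2]
opening: 0.654
```

```bash
python3 - <<'E'
from h import *
camera("top")
go(428.5,-339.7,-1,-85.3)
E
```

```text
t48.73 at [ 427.4 -339.1   -1.7] th -84.8 open 0.656 F [-2.2  1.3  9. ] | shift [ 1.1  0.7 -0.7] turn [ 0.    -0.     0.009] rows 0.0 0.0
```

Request:
step_arm(moves="0 0 -50 0 0 0 -1;0 0 -100 0 0 0 -1;0 0 -140 0 0 0 -1;0 0 -165 0 0 0 -1;0 0 -172 0 0 0 -1")

```text
clock: 49.35
position: [0.428, -0.3396, 0.1712]
orientation: [0.999, 0.046, 0.001, 0.001]
wrist_force: [0.9, -0.2, -1.4]
opening: 0.654
```

```bash
python3 - <<'E'
from h import *
for i in range(4): camera("top")
go(591,-29.6,170,-85.3)
E
```

```text
t49.55 at [ 426.8 -338.6  168.4] th -84.8 open 0.651 F [-0.5  1.1 -0.4] | shift [ 191.5 -292.9   -1.5] turn [-0.001  0.001  0.009] rows 5.6 0.0
```

Request:
step_arm(moves="32 -49 -2 0 0 0 -1;65 -98 -2 0 0 0 -1;98 -149 -2 0 0 0 -1;130 -198 -2 0 0 0 -1;160 -245 -2 0 0 0 -1")

```text
clock: 50.18
position: [0.5646, -0.0787, 0.1699]
orientation: [0.999, 0.045, -0.001, -0.0]
wrist_force: [1.4, -0.9, -1.0]
opening: 0.649
```

```bash
python3 - <<'E'
from h import *
for i in range(4): camera("top")
go(591,-29.6,170,-85.3)
E
```

```text
t50.38 at [564.  -79.6 169.9] th -84.7 open 0.651 F [-0.1 -0.5 -0.4] | shift [ 31.5 -47.2  -0.1] turn [-0.     0.003  0.011] rows 0.9 0.1
```

Request:
step_arm(moves="16 -24 0 0 0 0 -1;26 -39 0 0 0 0 -1;31.5 -47 10 0 0 0 -1;31.5 -47 15 0 0 0 -1;31.5 -47 15 0 0 0 -1")

```text
clock: 51.0
position: [0.5908, -0.0316, 0.1556]
orientation: [0.999, 0.045, -0.001, -0.0]
wrist_force: [0.2, -0.1, -1.0]
opening: 0.651
```

```bash
python3 - <<'E'
from h import *
for i in range(4): camera("top")
c=camera("scene")
go(591,-29.6,120,-85.3)
o=ortho(c,None,.54,.64,-.08,.02,6000,.171)
cv2.imwrite("pics/r1.png",o[:,:,::-1])
E
```

```text
t51.25 at [591.8 -31.4 156.8] th -84.9 open 0.646 F [-0.9  0.  -0.7] | shift [-0.6 -1.9 36.8] turn [ 0.    -0.     0.008] rows 0.6 0.0
```

View pics/r1.png

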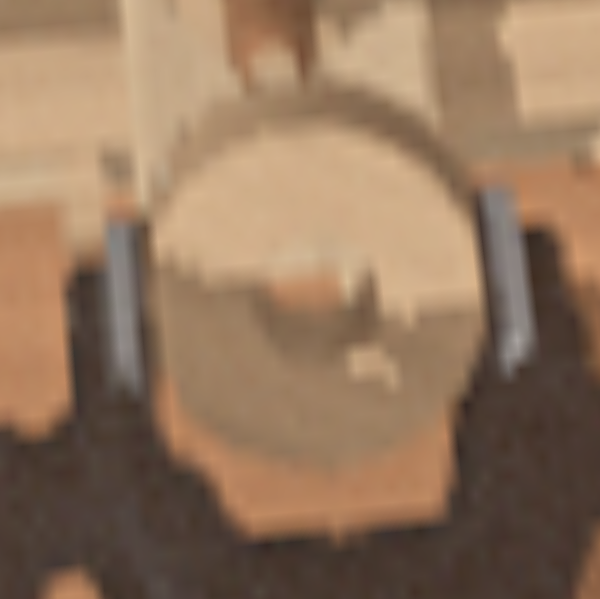

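Request:
step_arm(moves="-0.6 -1.9 10 0 0 0 -1;-0.6 -1.9 20 0 0 0 -1;-0.6 -1.9 28 0 0 0 -1;-0.6 -1.9 35 0 0 0 -1;-0.6 -1.9 40 0 0 0 -1")

```text
clock: 51.88
position: [0.5908, -0.0292, 0.1159]
orientation: [0.999, 0.045, -0.0, -0.0]
wrist_force: [0.1, -1.0, -0.2]
opening: 0.647
```

```bash
python3 - <<'E'
from h import *
for i in range(2): camera("top")
c=camera("scene")
go(591,-29.6,91,-85.3)
cv2.imwrite("pics/r2.png",cv2.resize(c["frame"][160:320,230:430],None,fx=4,fy=4)[:,:,::-1])
E
```

```text
t52.02 at [590.8 -29.2 116.3] th -84.8 open 0.651 F [ 0.2 -0.6 -0.1] | shift [ 0.1  0.4 25.3] turn [-0.     0.     0.008] rows 0.4 0.0
```

View pics/r2.png

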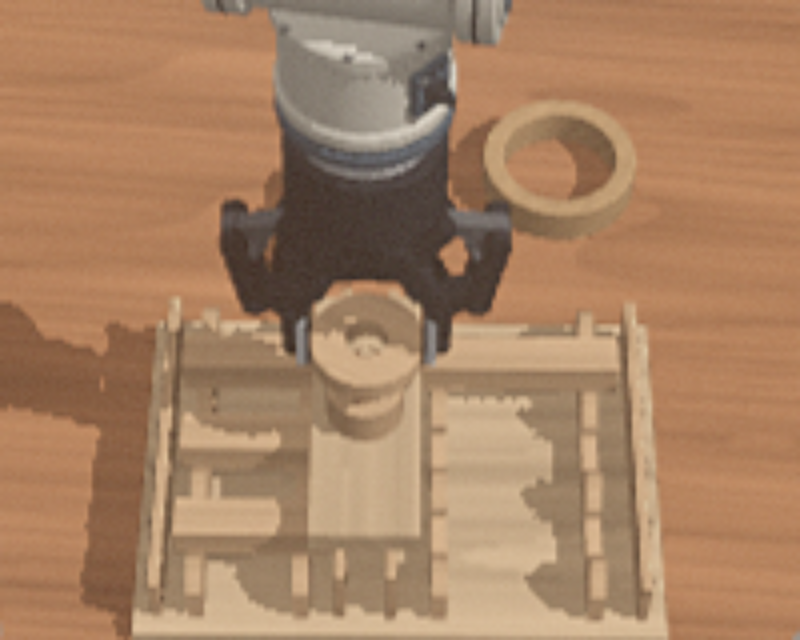

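Over the post, no force. Lower to 91.

Request:
step_arm(moves="0 0 8 0 0 0 -1;0 0 14 0 0 0 -1;0 0 19 0 0 0 -1;0 0 22 0 0 0 -1;0 0 24 0 0 0 -1")

```text
clock: 52.65
position: [0.591, -0.0292, 0.0923]
orientation: [0.999, 0.045, -0.0, -0.0]
wrist_force: [-0.3, -0.6, -0.8]
opening: 0.648
```

```bash
python3 - <<'E'
from h import *
camera("top");c=camera("scene")
go(591,-29.6,91,-85.3)
E
```

```text
t52.75 at [590.9 -29.2  92.4] th -84.8 open 0.654 F [-0.3  0.4 -1. ] | shift [0.1 0.4 1.4] turn [-0.     0.     0.008] rows 0.0 0.0
```

Request:
step_arm(moves="0 0 1.5 0 0 0 -1;0 0 1.5 0 0 0 0.5;0 0 1.5 0 0 0 0.7;0 0 -15 0 0 0 0.7;0 0 -70 0 0 0 0.7")

```text
clock: 53.38
position: [0.589, -0.0291, 0.1616]
orientation: [0.999, 0.045, -0.003, -0.0]
wrist_force: [0.7, 0.7, -0.6]
opening: 0.85
```

```bash
python3 - <<'E'
from h import *
for i in range(3):camera("top")
c=camera("scene")
go(610.5,-256,165,-85)
for n in("top","scene"):find(610,-256,r=.045,n=n)
cv2.imwrite("pics/r3.png",cv2.resize(c["frame"][160:340,150:430],None,fx=2.8,fy=2.8)[:,:,::-1])
E
```

```text
t53.58 at [592.1 -29.3 164.9] th -84.8 open 0.854 F [-0.1  0.4 -0.6] | shift [ -2.1 227.5   0. ] turn [ 0.001 -0.004  0.003] rows 3.6 0.0
top c 608.5 -256.3 top 36.1 size 43x42 ang 74.1 mean 607.9 -255.2
scene c 609.9 -256.7 top 36.2 size 43x43 ang -64.3 mean 618.0 -253.4
```

View pics/r3.png

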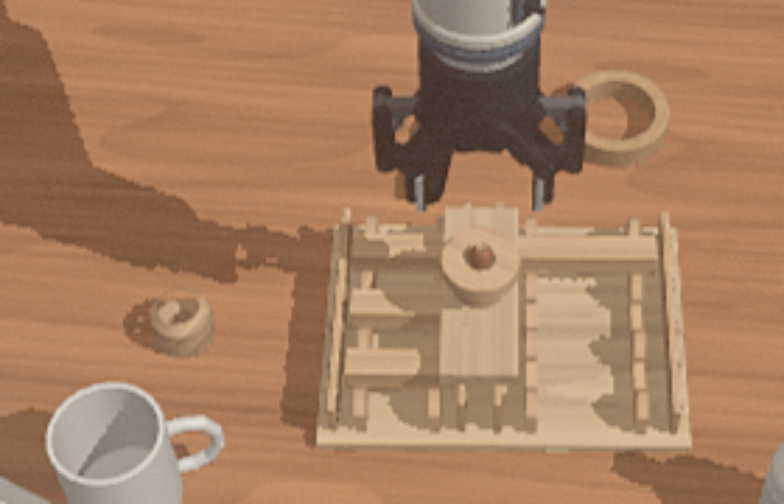

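Request:
step_arm(moves="-3 227 0 0 0 0 0.7;-3 227 0 0 0 0 0.7;-3 227 0 0 0 0 0.7;-3 227 0 0 0 0 0.7;-3 227 0 0 0 0 0.7")

```text
clock: 54.3
position: [0.6076, -0.2583, 0.161]
orientation: [0.999, 0.043, -0.001, -0.0]
wrist_force: [-0.3, 0.3, -0.5]
opening: 0.853
```

```bash
python3 - <<'E'
from h import *
for i in range(4):camera("top")
find(610,-256,r=.045,zhi=.05,n="scene")
go(609.5,-256.4,60,-85.3)
E
```

```text
scene c 613.0 -256.5 top 36.3 size 44x39 ang -70.1 mean 617.4 -253.9
t54.55 at [ 608.1 -254.1  162. ] th -84.7 open 0.853 F [ 0.5 -0.3 -0.3] | shift [  1.3   2.5 102. ] turn [-0.001  0.001  0.01 ] rows 1.6 0.1
```

Request:
step_arm(moves="1.5 2 45 0 0 0.01 0.7;1.5 2 90 0 0 0.01 0.7;1.5 2 120 0 0 0.01 0.7;1.5 2 140 0 0 0.01 0.7;1.5 2 154 0 0 0.01 0.7")

```text
clock: 55.18
position: [0.6103, -0.2567, 0.0079]
orientation: [0.999, 0.041, -0.0, -0.0]
wrist_force: [0.2, 0.0, 0.6]
opening: 0.851
```

```bash
python3 - <<'E'
from h import *
for i in range(3):camera("top")
go(609.5,-256.4,6,-85.3)
E
```

```text
t55.33 at [ 610.3 -257.2    8.6] th -85.4 open 0.849 F [-0.  -0.3  0.5] | shift [-0.7 -0.8  2.6] turn [-0.     0.    -0.001] rows 0.0 0.0
```

Request:
step_arm(moves="0 0 1 0 0 0 0.3;0 0 1 0 0 0 -0.3;0 0 1 0 0 0 -0.3;0 0 1 0 0 0 -0.3;0 0 1 0 0 0 -0.3", force=20)

```text
clock: 55.95
position: [0.6109, -0.2578, 0.0088]
orientation: [0.999, 0.04, 0.001, 0.0]
wrist_force: [-0.8, 1.0, 6.2]
opening: 0.527
```

Request:
step_arm(moves="0 0 0 0 0 0 0.7;0 0 0 0 0 0 0.7;0 0 0 0 0 -0.18 0.7;0 0 0 0 0 -0.36 0.7;0 0 0 0 0 -0.54 0.7")

```text
clock: 56.58
position: [0.6099, -0.2574, 0.0073]
orientation: [0.951, 0.308, -0.0, -0.0]
wrist_force: [-0.5, -0.0, -0.2]
opening: 0.853
```

Request:
step_arm(moves="0 0 0 0 0 -0.18 0.7;0 0 0 0 0 -0.36 0.7;0 0 0 0 0 -0.54 0.7;0 0 0 0 0 -0.72 0.7;0 0 0 0 0 -0.9 0.7")

```text
clock: 57.2
position: [0.61, -0.2574, 0.0073]
orientation: [0.723, 0.691, -0.0, -0.0]
wrist_force: [-0.0, 0.5, -0.5]
opening: 0.854
```

```bash
python3 - <<'E'
from h import *
for i in range(3):camera("top")
go(609.5,-256.4,6,4.7)
E
```

```text
t57.35 at [ 610.  -257.4    7.4] th -3.1 open 0.849 F [-0.2  0.2 -1. ] | shift [ 0.9 -0.5  1.4] turn [-0.    -0.    -0.136] rows 0.0 0.7
```

Request:
step_arm(moves="0 0 0 0 0 -0.136 0.4;0 0 0 0 0 -0.136 -1;0 0 0 0 0 -0.136 -1;0 0 0 0 0 -0.136 -1;0 0 0 0 0 -0.136 -1", force=60)

```text
clock: 57.98
position: [0.6104, -0.2575, 0.0079]
orientation: [0.677, 0.736, 0.0, 0.0]
wrist_force: [-0.7, 1.2, 5.8]
opening: 0.512
```

```bash
python3 - <<'E'
from h import *
go(609.5,-256.4,180,4.7)
E
```

```text
t57.98 at [ 610.4 -257.5    7.9] th 4.8 open 0.512 F [-0.7  1.2  5.8] | shift [   1.2   -0.7 -172.1] turn [0.001 0.    0.002] rows 2.8 0.0
```

Request:
step_arm(moves="0 0 -50 0 0 0 -1;0 0 -100 0 0 0 -1;0 0 -145 0 0 0 -1;0 0 -165 0 0 0 -1;0 0 -172 0 0 0 -1")

```text
clock: 58.6
position: [0.6101, -0.2574, 0.1799]
orientation: [0.676, 0.737, 0.0, 0.0]
wrist_force: [0.1, -0.3, -0.9]
opening: 0.513
```

```bash
python3 - <<'E'
from h import *
for i in range(4):camera("top")
go(591,-29.5,180,4.7)
E
```

```text
t58.80 at [ 609.2 -257.   177.6] th 4.9 open 0.515 F [0.2 0.6 0.3] | shift [228.2   1.3  -2.1] turn [-0.003 -0.001  0.003] rows 3.7 0.0
```

Request:
step_arm(moves="58 0 -2 0 0 0 -1;115 0.5 -2 0 0 0 -1;165 1 -2 0 0 0 -1;200 1 -2 0 0 0 -1;210 1 -2 0 0 0 -1")

```text
clock: 59.42
position: [0.5921, -0.0461, 0.18]
orientation: [0.675, 0.737, -0.001, -0.001]
wrist_force: [0.6, -0.1, -1.1]
opening: 0.514
```

```bash
python3 - <<'E'
from h import *
for i in range(4):camera("top")
c=camera("scene")
go(591,-29.5,160,4.7)
cv2.imwrite("pics/c1.png",cv2.resize(c["frame"][120:320,150:430],None,fx=2.8,fy=2.8)[:,:,::-1])
E
```

```text
t59.67 at [593.2 -49.2 181.1] th 4.8 open 0.512 F [ 1.1  0.6 -0.9] | shift [19.8 -0.5 21.1] turn [-0.001  0.     0.002] rows 0.5 0.0
```

View pics/c1.png

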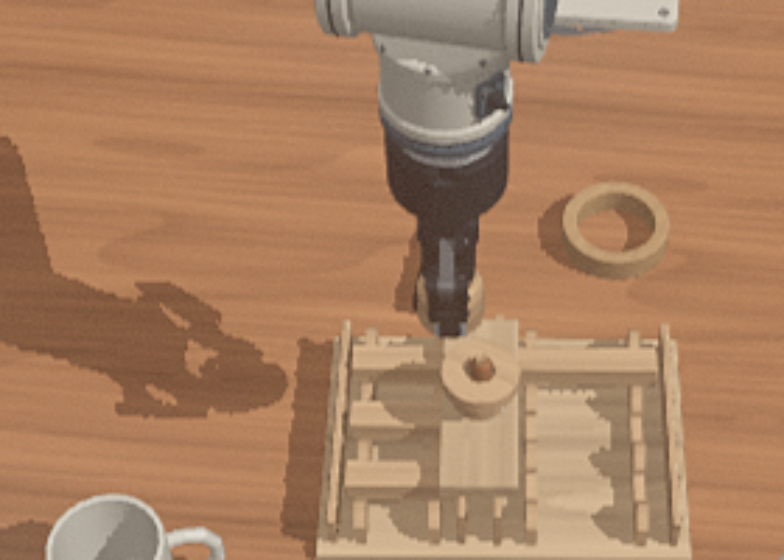

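Request:
step_arm(moves="10 0 0 0 0 0 -1;17 -0.5 0 0 0 0 -1;20 -0.5 10 0 0 0 -1;20 -0.5 21 0 0 0 -1;20 -0.5 21 0 0 0 -1")

```text
clock: 60.3
position: [0.59, -0.0282, 0.159]
orientation: [0.676, 0.737, -0.001, -0.001]
wrist_force: [0.5, 0.5, -0.9]
opening: 0.514
```

```bash
python3 - <<'E'
from h import *
for i in range(5):camera("top")
go(591,-29.5,114,4.7)
E
```

```text
t60.55 at [591.2 -28.3 160.8] th 4.9 open 0.511 F [-0.2 -0.3 -1.4] | shift [-1.1 -0.4 46.8] turn [0.001 0.    0.003] rows 0.7 0.0
```

Request:
step_arm(moves="-1.1 -0.4 15 0 0 0 -1;-1.1 -0.4 25 0 0 0 -1;-1.1 -0.4 33 0 0 0 -1;-1.1 -0.4 38 0 0 0 -1;-1.1 -0.4 43 0 0 0 -1")

```text
clock: 61.18
position: [0.5908, -0.0293, 0.1172]
orientation: [0.676, 0.737, 0.0, 0.0]
wrist_force: [-0.0, -0.6, -0.8]
opening: 0.51
```

```bash
python3 - <<'E'
from h import *
for i in range(2):camera("top")
c=camera("scene")
go(591,-29.5,114,4.7)
cv2.imwrite("pics/c2.png",cv2.resize(c["frame"][160:320,230:430],None,fx=4,fy=4)[:,:,::-1])
E
```

```text
t61.33 at [590.6 -29.3 117.4] th 4.9 open 0.513 F [0.  0.4 0.2] | shift [-0.2  0.3  3.4] turn [-0.    -0.     0.003] rows 0.1 0.0
```

View pics/c2.png

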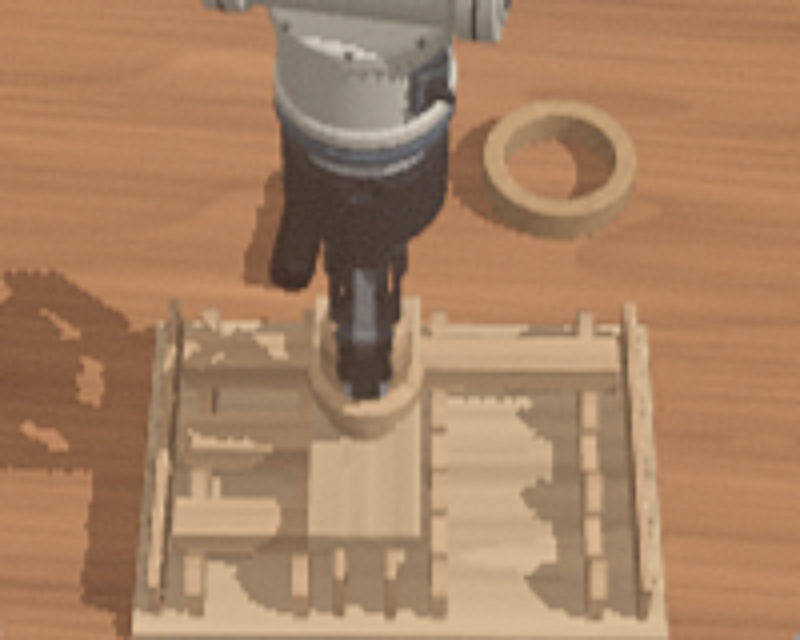

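Request:
step_arm(moves="0 0 2 0 0 0 -1;0 0 3 0 0 0 -1;0 0 3 0 0 0 -1;0 0 3 0 0 0 0.4;0 0 3 0 0 0 0.4")

```text
clock: 61.95
position: [0.5908, -0.0293, 0.1147]
orientation: [0.676, 0.737, 0.0, 0.0]
wrist_force: [-0.3, 0.3, -0.5]
opening: 0.699
```

Request:
step_arm(moves="0 0 -10 0 0 0 0.4;0 0 -40 0 0 0 0.4;0 0 -90 0 0 0 0.4;0 0 -100 0 0 0 0.4;0 0 -100 0 0 0 0.4")

```text
clock: 62.58
position: [0.591, -0.0293, 0.2156]
orientation: [0.676, 0.737, 0.001, 0.001]
wrist_force: [0.4, -1.3, -0.6]
opening: 0.701
```

Request:
step_arm(moves="60 0 0 0 0 0 0.4;120 0 0 0 0 0 0.4;180 0 0 0 0 0 0.4;220 0 0 0 0 0 0.4;220 0 0 0 0 0 0.4")

```text
clock: 63.2
position: [0.5705, 0.1922, 0.2127]
orientation: [0.675, 0.738, -0.001, -0.001]
wrist_force: [-0.0, -0.6, -1.2]
opening: 0.699
```

```bash
python3 - <<'E'
from h import *
for n in("top","scene"):
    c,X=cloud(n); z=X[...,2]
    for nm,lo,hi in(("cap",.125,.16),("ringtop",.098,.113),("keeper",.06,.075)):
        m=(z>lo)&(z<hi)&(np.hypot(X[...,0]-.591,X[...,1]+.0295)<.085)
        q=X[m]
        if len(q)>5: print(n,nm,len(q),q.mean(0).round(4),"zmed %.4f zmax %.4f"%(np.median(q[:,2]),q[:,2].max()),[np.round(v) for v in cv2.minAreaRect(q[:,:2].astype(np.float32)*1000)[:2]])
    f=c["frame"][160:320,230:430] if n=="scene" else c["frame"][160:300,250:410]
    cv2.imwrite(f"pics/f_{n}.png",cv2.resize(f,None,fx=4,fy=4)[:,:,::-1])
go(591,0,200)
E
```

```text
top cap 156 [ 0.589  -0.0297  0.1366] zmed 0.1375 zmax 0.1476 [array([591., -30.]), array([44., 44.])]
top ringtop 131 [ 0.5833 -0.0289  0.1052] zmed 0.1054 zmax 0.1129 [array([590., -30.]), array([56., 55.])]
top keeper 817 [ 0.5881 -0.0302  0.0669] zmed 0.0668 zmax 0.0747 [array([588., -31.]), array([160.,  56.])]
scene cap 258 [ 0.6001 -0.03    0.1358] zmed 0.1371 zmax 0.1453 [array([594., -30.]), array([43., 44.])]
scene ringtop 234 [ 0.6061 -0.0287  0.1054] zmed 0.1053 zmax 0.1129 [array([599., -30.]), array([44., 57.])]
scene keeper 962 [ 0.6204 -0.028   0.0676] zmed 0.0677 zmax 0.0741 [array([592., -31.]), array([153.,  55.])]
t63.30 at [571.  189.6 213.1] th 5.0 open 0.704 F [-0.7  0.9  0.7] | shift [-190.6    3.6   13.3] turn [-0.003  0.001  0.   ] rows 3.1 0.0
```

View pics/f_scene.png

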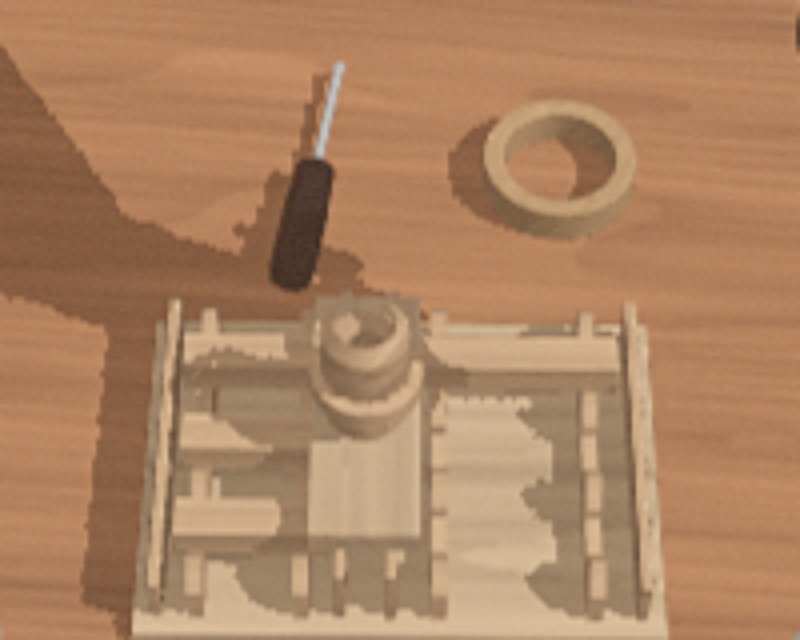

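View pics/f_top.png

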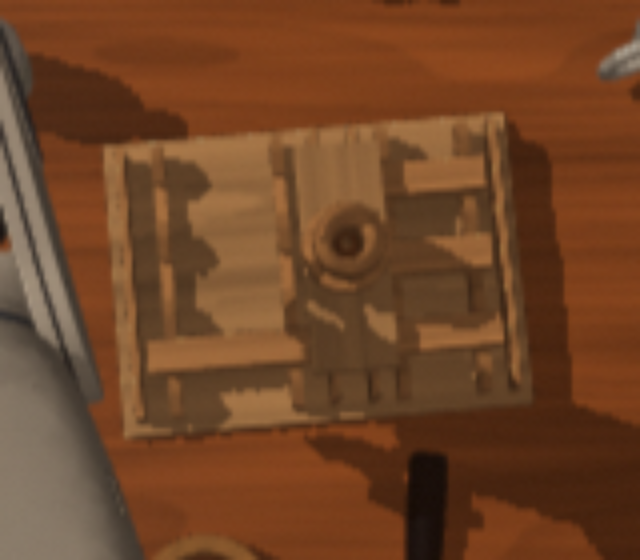

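```bash
python3 - <<'E'
from h import *
cv2.imwrite("pics/end.png",camera("scene")["frame"][:,:,::-1])
for n in("top","scene"):
    c,X=cloud(n)
    for nm,x,y in(("s-near",544.6,-93.6),("s-mid",596.4,-89.3),("s-far",648.2,-85.),("long",533.4,43.4)):
        m=(np.hypot(X[...,0]-x/1000,X[...,1]-y/1000+.0)<.009); z=X[m][:,2]
        print(n,nm,np.median(z).round(4),len(z))
print(get_state()["wrist_force"].round(1))
E
```

```text
top s-near 0.0492 40
top s-mid 0.049 40
top s-far 0.0486 39
top long 0.0485 35
scene s-near 0.0477 77
scene s-mid 0.0481 80
scene s-far 0.0489 80
scene long 0.0466 80
[ 1.2 -1.2  0.1]
```

View pics/end.png

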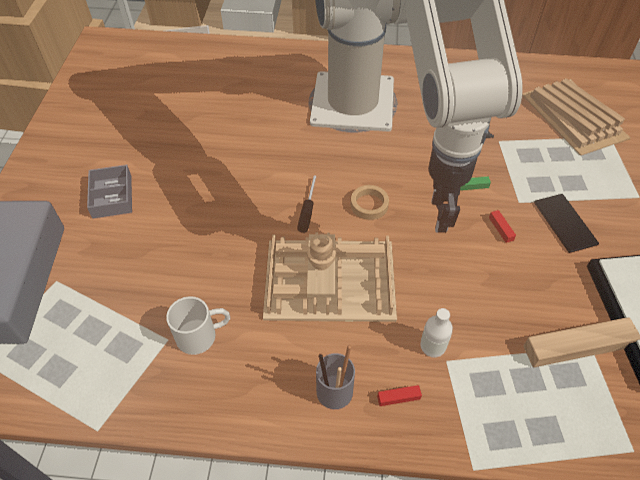

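```bash
python3 -c "
from station import *
print(job_done())"
```

```text
the job is handed in; nothing more can be done
None
```

The rung kit is packed and handed in at about 63 s. `job_done()` gives no verdict, so what follows rests on my own checks.

**What I did:** I found four rungs on the table, one long and three short. The long one is in the near notch of the long row, and the short ones fill all three notches of the short row. I then stacked the keeper board, sleeve, flat ring and cap on the post, in that order. Before lifting the sleeve, ring and cap, I squeezed each one along two axes to centre it in the gripper.

**Last checks from both cameras:**

| Item | Measured height (mm) | Nominal height (mm) |
|---|---|---|
| Rung tops | 47–49 | 50 |
| Keeper board top | about 67 | 68 |
| Ring top | about 105 | 106 |
| Cap highest point | 145–148 (noisy depth) | 144 |

- **Centring:** I aimed at the post axis at about (591, -30) mm. The top camera puts the cap and ring within about 1 mm of that. The scene camera sees only their near sides, so its centres come out 3 to 8 mm off in x.
- **Sleeve:** it is hidden under the ring, so the only check on it is the correct ring height above it.
- **Bystanders and table:** the tape, screwdriver, glue and mug look unmoved. No loose rungs are left, and the arm is clear.

**What went wrong:** on its first try the third short rung landed on a notch tooth, about 3 mm off, pressing with about 36 N at the wrist. I lifted it, shifted it and seated it on the second try. I saw no sign of a knocked part or a slackened grip.

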